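Clamp up a strip of wooden blocks in the glue-up jig

ROBOT

A 6-joint arm with a two-finger parallel gripper is mounted at the origin on the work surface. World frame = base frame: x ahead of the robot, y to its left, z up, the work surface at z = 0. Lengths are in m, angles in rad, forces in N, time in s.
With the tool pointing down it reaches from about 0.3 to 0.85 m from the base axis. Payload 5.4 kg.
Tool frame: the origin (TCP) lies midway between the tips of the shut fingers; the grasp point (between the pads) lies 19 mm behind it; z points along the fingers, y is the line along which they close (so a half turn about z gives the same grasp; the last joint's range is limited). The gripper opens to 85 mm and grips with 20 to 120 N. Pads are 22 mm wide; open, the fingers measure 114 mm over their backs; the gripper's body (76 mm by 85 mm) begins 54 mm behind the grasp point. The pads swing forward as they close: fully open they stand 13 mm farther back than shut.
Start: joints at [-1.417, 0.158, 1.597, -0, 1.386, -0.21], TCP at [0.205, -0.537, 0.231] pointing down, gripper open.
Joint ranges: [-2.91, 2.91], [-0.94, 2.29], [0.18, 2.7], [-1.29, 4.43], [0.17, 2.64], [-3, 3]. Speed limits (rad/s): [2.57, 2.57, 3.14, 3.14, 3.14, 3.14].

INTERFACE

Orientations are given as a rotation vector (axis times angle).
In Python, from station import robot gives the robot as it stands.
- The arm moves only by the shell command python3 steer.py [OPENING] [FORCE], which reads ROWS from standard input. ROWS is a JSON list of rows, 1 to 12 of them, each an object with the fields pos (a list: dx, dy, dz in m), r (a list: a rotation vector rx, ry, rz in rad); a field left out counts as zero; each row shifts and turns the commanded pose from where the row before left it, along the tool's axes as they then stand; what a row does not reach is not made up. A row lasts 1/12 s, in which the tool goes at most 0.0417 m and 0.125 rad, less where a joint would pass 70% of its speed; a pose out of reach is approached as far as the arm can. OPENING is the opening from 0.0 (shut) to 1.0 (fully open), set as the command begins (- or left out keeps the last). The fingers move at their own pace and stop on an object; FORCE is the grip in N (left out, the last holds). Time passes only in rows, so rows that do not move let the fingers close. It prints the time, the measured TCP pose, the force, the opening and the grip force at its end. Input that does not fit is refused with a message, and nothing moves.
- robot.state(): the state, without advancing time (a new reading comes with each control period).
- robot.camera(name): name is "scene" or "top" or "wrist"; returns a dict with "img" (400x640x3 uint8, blue, green, red), "fx", "fy", "cx", "cy" (pixels), "dist" ([k1, k2, p1, p2, k3] as OpenCV has them; the pictures are not rectified), "rvec" (rotation vector, rad) and "tvec" (3), from world to camera coordinates, as OpenCV has them. Camera axes: x right, y down, z forward; pixel columns grow to the right and rows downward; lengths in m; the calibration is good to about 2 mm. A picture is of the moment at which its call begins. There is no depth.
- robot.hand_in(): hands the job in; it is judged then, once.
The state is a dict: "time_s": time; "joints": joint angles; "joint_vel": joint speeds; "joint_efforts": joint torques, N m; "tool_pos": TCP position; "tcp_rot": TCP orientation; "force": force on the tool from outside, world axes, zero at the start; "wrist_torque": the same for the moment, N m; "width": opening from 0.0 (shut) to 1.0 (fully open); "grasp_force": force on a finger pad.
Only numpy, scipy, OpenCV 4.12 (cv2) and the standard library are available. Lean on these libraries where they do the work, as an engineer would, in place of code of your own. Each camera call takes 0.05 s, during which the arm holds its last target. There are 200 camera calls.

TASK

Line the loose wooden blocks up in the glue-up jig: lay every one of them on the white bed in a single row, side by side between the end stop and the vise jaw, each block crosswise so that its end faces the low fence. Then squeeze the locking pliers until they snap over centre and stay locked, so that their wooden bar holds the whole row straight against the fence, and with the pliers locked crank the vise jaw up until it grips the row firmly. Finally pull the pliers' release lever so that they spring open and the straight strip is held by the vise alone, and leave the bottle, cup and jar as they stand.

Things in the scene. Friction and masses are not known exactly. Their poses are not given: they have to be found in the camera images.
- jig: Glue-up jig fixed on the bench: white-topped board 262 x 300 mm, 30 mm thick, carrying fence, end stop, crank vise and locking pliers bolted flat. Origin at bench level near its middle (board from x -147 to 115, y -170 to 130 mm). x: away from the robot, from the pliers to the fence; y: along the row, from vise jaw to end stop; z up. 'Jig x, y, z' below means this frame. Bed (its top): z = 30 mm.
- fence (a point): On the bed at the foot of the fence's face (jig 88, 0, 30 mm); axes parallel to the jig's. The fence is an aluminium strip along jig y, 14 mm thick and only 10 mm high above the bed, from jig y = -106 to 120 mm.
- row_origin (a point): On the bed, middle of the foot of the end stop's face (jig 55, 90, 30 mm); axes parallel to the jig's. The row runs from here towards -y. A block on the bed touching the fence has its centre at x = 0, z = 17 mm here; centres of a tight row: y = -17, -51, -85 mm and so on. At the start the vise jaw's face is at y = -182 to -179 mm.
- end_stop: Steel end stop of the row, bolted to the bed: 80 mm wide in x, 26 mm thick towards +y, 40 mm high; origin at row_origin.
- block_1: Plain wooden block, 66 mm long (its x axis), 34 x 34 mm in section (any long side may be up), about 55 g. Origin: its centre. Starts lying on the bench, well apart from the others. Best gripped across its two ends. Three to five blocks are there; an absent one is None.
- block_2: Plain wooden block, 66 mm long (its x axis), 34 x 34 mm in section (any long side may be up), about 55 g. Origin: its centre. Starts lying on the bench, well apart from the others. Best gripped across its two ends. Three to five blocks are there; an absent one is None.
- block_3: Plain wooden block, 66 mm long (its x axis), 34 x 34 mm in section (any long side may be up), about 55 g. Origin: its centre. Starts lying on the bench, well apart from the others. Best gripped across its two ends. Three to five blocks are there; an absent one is None.
- block_4: Plain wooden block, 66 mm long (its x axis), 34 x 34 mm in section (any long side may be up), about 55 g. Origin: its centre. Starts lying on the bench, well apart from the others. Best gripped across its two ends. Three to five blocks are there; an absent one is None.
- block_5: Plain wooden block, 66 mm long (its x axis), 34 x 34 mm in section (any long side may be up), about 55 g. Origin: its centre. Starts lying on the bench, well apart from the others. Best gripped across its two ends. Three to five blocks are there; an absent one is None.
- vise_jaw: Moving jaw of the vise: origin in the middle of the foot of its face, on the bed. 58 mm wide in x, 60 mm high, 26 mm thick towards -y. Slides in the jig's +y direction, towards the end stop. Behind it a fixed nut bracket, 76 mm wide, up to 80 mm above the bench, at jig y = -158 to -136 mm.
- jaw_face (a point): Middle of the vise jaw's face, 17 mm above the bed; axes parallel to the jig's; it moves with the jaw.
- vise_slide (a joint): Travel of the vise jaw towards the end stop, m: 0 fully open (182 mm from the stop), at most 0.090. 16 mm for one turn of the crank.
- crank (a joint): Angle of the vise's crank, rad: 0 with the knob straight above the screw. It grows, and the jaw closes, clockwise as seen from the knob's end: from the top the knob goes first to the jig's +x, then down. Stiff by friction: some 4.5 N at the knob turns it and it stays where left. Once the jaw seats the push rises; 7 to 9 N at the knob is firm.
- crank_knob (a point): Gripping point on the crank's black knob, a free-spinning sleeve 18 mm thick along the jig's y axis, from 38 mm on the +y side of this point (where the crank arm is) to 24 mm on its -y side. It circles in the jig's x-z plane, 42 mm from crank_hub, and travels in +y with the jaw. Can be pinched from above all the way round.
- crank_hub (a point): Centre of the knob's circle: the point on the screw's axis level with crank_knob in y; 80 mm above the bench. It travels in +y with the jaw.
- plier_squeeze (a point): Fixed point (jig -78, -58.5, 52 mm) midway between the outer faces of the two handles when locked: squeeze here from above, along the jig's y. The handles lie flat above the bed, point to the robot (jig -x), reach from z = 42 to 62 mm, and end 52 mm nearer to the robot. The fixed one, 14 mm thick, is on the -y side, its outer face 16.5 mm from this point.
- moving_handle (a point): Middle of the outer (+y) face of the moving handle, 12 mm thick, abreast of plier_squeeze: about 35 mm from it in jig y when sprung open, about 16 mm when locked. A squeeze of 20 N against the fixed handle snaps the pliers over centre.
- plier_link (a joint): Toggle angle of the pliers (the small link inside against the moving handle), rad: 0 sprung open, grows as the handles are squeezed. 0.557 is dead centre (short of it the pliers spring open again); about 0.68, at the stop past it, is locked.
- press_bar: Wooden pressure bar on the plier jaw's tip, 168 mm long in jig y, 14 mm thick, its top 12 mm above the bed; origin at its swivel, 18 mm behind its face. Open, its face is at about jig x = 13 mm; locking swings it up to 15 mm towards the fence, against the blocks, with some 8 N. It swivels by itself.
- release_tab (a point): Middle of the upright finger post of the release lever: a black sleeve 12 mm thick that turns freely on its pin, standing up near the ends of the handles from just above them (z = 64 mm) to z = 96 mm; this point is at z = 83 mm. Locked, it is 41 mm nearer to the robot than plier_squeeze. Pull it (pinched or hooked) towards the moving handle's side (jig +y).
- release_lever (a joint): Angle of the release lever against the moving handle, rad: 0 at rest (a light spring returns it), grows as the post is pulled towards jig +y, at most 0.6. When locked, about 0.13 (6 mm at the post, 2 to 5 N) kicks the toggle back over centre and the handle springs open by itself, some 30 mm to +y at the post.
- glue_bottle: Bystander: white glue bottle, 64 mm across, 170 mm high, origin under its base.
- mixing_cup: Bystander: clear mixing cup, 90 mm across, 110 mm high, origin under its base.
- pigment_jar: Bystander: small jar, 68 mm across, 55 mm high, origin under its base.

How it is judged:
By the outcome, as a careful person would: the job done as asked, in the order asked, and still so for the second after the job is handed in, with the robot touching nothing.
Of block_1, block_2, block_3, block_4, block_5 only 3 to 5 are there at a start; the rules pass over those that are not, and their reading is None.
At some moment in a run one of block_1, block_2, block_3, block_4, block_5 may be knocked a few centimetres aside while the robot is not near it.
Once in a run the grip may slacken for a moment while it holds something.
It also fails if it takes over 208 s, if anything falls off the work surface, if the arm or the gripper's body presses on something with over 40 N, if the wrist force passes 120 N, or if a joint passes its speed limit or range.

## Working session

There is one attempt and no reset: what is moved stays moved. The work goes in short steps, Python scripts to look and compute and a shell command to move; the robot and the scene stay as the last step left them, time stands still between calls to the robot, and variables do not carry over. Pictures are saved under pics/ and viewed, at most 14 in all, crops included, and the job is handed in when it is done.

```bash
ls; mkdir -p pics
python3 - <<'E'
from station import robot
import cv2
for n in("scene","top"):
    c=robot.camera(n);cv2.imwrite(f"pics/{n}0.png",c["img"]);print({k:c[k] for k in c if k!="img"})
print(robot.state())
E
```

```text
pics
station.py
steer.py
{'fx': 462.7557504537823, 'fy': 462.7557504537823, 'cx': 324.2101247310816, 'cy': 194.97292579223907, 'dist': array([0.04384196, 0.        , 0.        , 0.        , 0.        ]), 'rvec': array([ 1.26337354,  2.43581859, -0.79152388]), 'tvec': array([ 0.27646972, -0.31425274,  1.61828187])}
{'fx': 507.15367694921747, 'fy': 507.15367694921747, 'cx': 315.43237374700993, 'cy': 205.36274492024, 'dist': array([-0.12366101,  0.        ,  0.        ,  0.        ,  0.        ]), 'rvec': array([ 2.20040188, -2.14181764,  0.07648817]), 'tvec': array([0.02352032, 0.55720407, 1.54026274])}
{'time_s': 0.1, 'joints': array([-1.41709922e+00,  1.58992298e-01,  1.59811653e+00, -1.35978254e-05,
        1.38622584e+00, -2.10081462e-01]), 'joint_vel': array([-3.09684865e-06, -6.72878672e-04, -2.76723064e-03, -6.15363991e-05,
        2.10283826e-05, -5.03498637e-04]), 'joint_efforts': array([-5.40949095e-04, -3.96990108e+01, -3.32339323e+01, -1.55924313e-04,
        4.15751652e-03, -6.36612256e-06]), 'tool_pos': array([ 0.20448934, -0.53681769,  0.23040673]), 'tcp_rot': array([-3.08805431e+00, -5.67965275e-01, -5.61177473e-05]), 'force': array([-0.63388222,  0.21158401,  0.02778359]), 'wrist_torque': array([-0.05104151,  0.00442845,  0.01591915]), 'grasp_force': 0.0, 'width': 0.9967499055651148}
```
View pics/scene0.png

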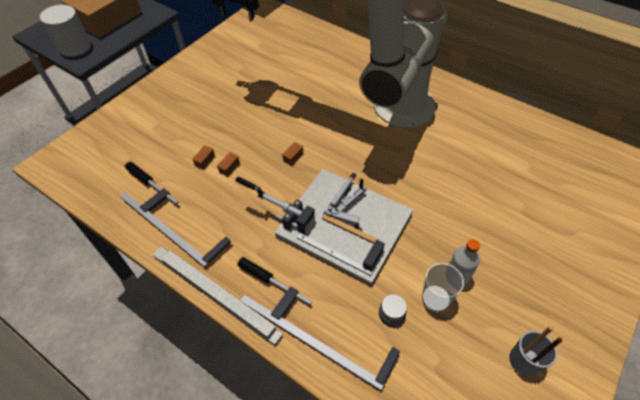

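View pics/top0.png

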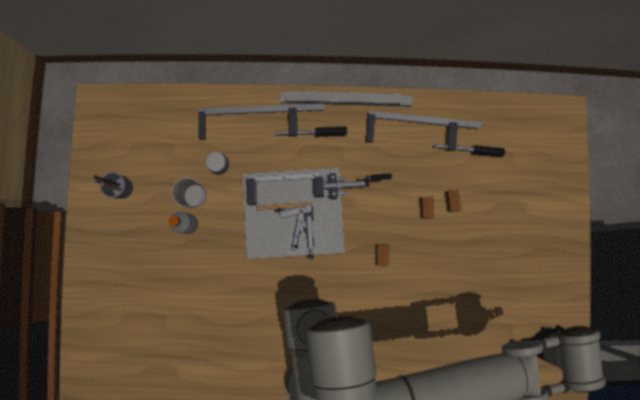

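Create h.py:
```python
import numpy as np, cv2
from scipy.spatial.transform import Rotation as R
from station import robot
def ray(c,uv):
    K=np.array([[c["fx"],0,c["cx"]],[0,c["fy"],c["cy"]],[0,0,1]])
    p=cv2.undistortPoints(np.array(uv,float).reshape(-1,1,2),K,c["dist"]).reshape(-1,2)
    M=R.from_rotvec(c["rvec"]).as_matrix()
    return -M.T@c["tvec"], np.c_[p,np.ones(len(p))]@M
def plane(c,uv,z):
    o,d=ray(c,uv); return o+d*((z-o[2])/d[:,2])[:,None]
def tri(c1,u1,c2,u2):
    o1,d1=ray(c1,u1);o2,d2=ray(c2,u2);out=[]
    for a,b in zip(d1,d2):
        s=np.linalg.lstsq(np.c_[a,-b],o2-o1,rcond=None)[0]
        p,q=o1+a*s[0],o2+b*s[1]; out.append(np.r_[(p+q)/2,np.linalg.norm(p-q)])
    return np.array(out)
def mask(img,lo,hi):
    m=cv2.inRange(cv2.cvtColor(img,cv2.COLOR_BGR2HSV),np.array(lo),np.array(hi))
    return cv2.morphologyEx(m,cv2.MORPH_OPEN,np.ones((3,3)))
def blobs(m,amin=60,amax=1e6):
    cs,_=cv2.findContours(m,cv2.RETR_EXTERNAL,cv2.CHAIN_APPROX_NONE)
    return sorted([c.reshape(-1,2) for c in cs if amin<cv2.contourArea(c)<amax],key=lambda c:-cv2.contourArea(c))
def rect(P):
    (c,s,a)=cv2.minAreaRect((P[:,:2]*1000).astype(np.float32)); return np.round([*c,*s,a],1)
```

Run:
```python
from h import *
for n,pts in(("scene",[(203,156),(292,152),(100,170),(330,215),(345,235)]),("top",[(427,208),(382,255),(400,210),(255,240),(330,240)])):
    im=cv2.imread(f"pics/{n}0.png");h=cv2.cvtColor(im,cv2.COLOR_BGR2HSV)
    for p in pts: print(n,p,h[p[1],p[0]])
    m=mask(im,(0,120,40),(12,255,190))
    for b in blobs(m,40): print(n,b.mean(0).round(1),cv2.contourArea(b.reshape(-1,1,2)),b.min(0),b.max(0))
```

```text
scene (203, 156) [ 12 183 142]
scene (292, 152) [ 12 176 145]
scene (100, 170) [ 18 133 209]
scene (330, 215) [ 0  4 60]
scene (345, 235) [ 23  16 191]
scene [296.3 150.7] 43.5 [291 146] [301 155]
top (427, 208) [ 13 157 101]
top (382, 255) [ 12 161 100]
top (400, 210) [ 17 126 123]
top (255, 240) [ 30   9 115]
top (330, 240) [  8   9 117]
top [ 25.8 272. ] 50.5 [ 23 266] [ 29 278]
```

Run:
```python
from h import *
C={n:robot.camera(n) for n in("scene","top")}
for n in C:
    im=C[n]["img"]; m=mask(im,(4,140,30),(15,255,190))
    for b in blobs(m,50,600):
        print(n,b.mean(0).round(1),rect(plane(C[n],b,.030)))
    m=mask(im,(0,0,80),(179,50,255)); 
    b=max(blobs(m,2000),key=lambda c:-np.linalg.norm(c.mean(0)-((345,225) if n=="scene" else (295,215))))
    h=cv2.convexHull(b.reshape(-1,1,2)).reshape(-1,2); print(n,"jig",rect(plane(C[n],h,.03)),cv2.boundingRect(h))
    print(cv2.boxPoints(cv2.minAreaRect((plane(C[n],h,.03)[:,:2]*1000).astype(np.float32))).round(0).tolist())
```

```text
scene [88.7  4.4] [  286.  -1313.8   111.7   208.7    36.9]
scene [18.2 76.4] [  698.6 -1163.     73.1   149.3    89.5]
scene [203.6 156.9] [ 590.5 -380.8   83.9   58.5    3.8]
scene [228.4 163.4] [ 566.1 -298.4   83.6   59.2    6.2]
scene [293.  153.2] [ 4.185e+02 -1.633e+02  8.540e+01  5.560e+01  1.000e-01]
scene jig [531.7 109.5 271.3 300.7   5.1] (276, 170, 136, 112)
[[383.0, 247.0], [410.0, -52.0], [680.0, -28.0], [653.0, 271.0]]
top [382.4 254.7] [ 410.9 -170.3   64.    33.7    1.1]
top [453.8 200.2] [ 584.  -388.9   64.6   36.7   10.7]
top [427.5 207.2] [ 560.  -306.9   62.3   34.2    0.6]
top [ 25.1 289. ] [262.1 962.   77.   21.4   2.5]
top [172.9 220.7] [497.  479.5  28.   32.1   1.7]
top [ 26.8 254.3] [373.4 962.2  26.1  47.8  82. ]
top jig [534.9  70.  261.2 374.1   5. ] (243, 168, 122, 90)
[[389.0, 245.0], [421.0, -128.0], [681.0, -105.0], [649.0, 268.0]]
```

```bash
cat >> h.py <<'E'
def go(p,yang,show=True):
    """tool-frame shift (first) and tool-z turn to reach p with tool y at yang deg"""
    s=robot.state();M=R.from_rotvec(s["tcp_rot"]).as_matrix()
    d=M.T@(np.array(p)-s["tool_pos"]); a=np.degrees(np.arctan2(M[1,1],M[0,1]))
    print("shift",d.round(4),"turn rz",np.radians(-(yang-a)).round(3),"yang",a.round(2),"tilt",M[:,2].round(3))
E
echo '[{"pos": [0, 0, -0.008], "r": [0, 0, -0.12]}, {"pos": [0, 0, -0.008], "r": [0, 0, -0.12]}, {"pos": [0, 0, -0.008], "r": [0, 0, -0.12]}, {"pos": [0, 0, -0.008], "r": [0, 0, -0.12]}, {"pos": [0, 0, -0.008], "r": [0, 0, -0.12]}, {"pos": [0, 0, -0.008], "r": [0, 0, -0.12]}, {"pos": [0, 0, -0.008], "r": [0, 0, -0.12]}, {"pos": [0, 0, -0.008], "r": [0, 0, -0.12]}, {"pos": [0, 0, -0.008], "r": [0, 0, -0.12]}, {"pos": [0, 0, -0.008], "r": [0, 0, -0.12]}, {"pos": [0, 0, -0.008], "r": [0, 0, -0.08]}]' | python3 steer.py 1
python3 -c "
from h import *
go((.47,-.28,.33),5)"
```

```text
time_s: 1.12
tool_pos: [0.2045, -0.5372, 0.3194]
tcp_rot: [-2.132, -2.307, -0.001]
force: [0.8, -0.8, -0.3]
width: 1.006
grasp_force: 0.0
shift [ 0.2356  0.2848 -0.0105] turn rz -0.009 yang 4.51 tilt [-0.     0.001 -1.   ]
```

```bash
echo '[{"pos": [0.0215, 0.026, -0.001], "r": [0, 0, -0.001]}, {"pos": [0.0215, 0.026, -0.001], "r": [0, 0, -0.001]}, {"pos": [0.0215, 0.026, -0.001], "r": [0, 0, -0.001]}, {"pos": [0.0215, 0.026, -0.001], "r": [0, 0, -0.001]}, {"pos": [0.0215, 0.026, -0.001], "r": [0, 0, -0.001]}, {"pos": [0.0215, 0.026, -0.001], "r": [0, 0, -0.001]}, {"pos": [0.0215, 0.026, -0.001], "r": [0, 0, -0.001]}, {"pos": [0.0215, 0.026, -0.001], "r": [0, 0, -0.001]}, {"pos": [0.0215, 0.026, -0.001], "r": [0, 0, -0.001]}, {"pos": [0.0215, 0.026, -0.001]}, {"pos": [0.02, 0.025, 0]}, {}]' | python3 steer.py
python3 - <<'E'
from h import *
c=robot.camera("wrist");cv2.imwrite("pics/w1.png",c["img"]);o,_=ray(c,[(0,0)]);print(o,robot.state()["tool_pos"])
t=robot.camera("top");cv2.imwrite("pics/t1.png",t["img"])
for p in plane(c,[(0,0),(639,0),(639,399),(0,399)],0): print(p.round(3))
E
```

```text
time_s: 2.12
tool_pos: [0.4734, -0.2769, 0.3291]
tcp_rot: [-2.122, -2.316, -0.004]
force: [0.6, -0.2, 0.4]
width: 1.002
grasp_force: 0.0
[ 0.46570094 -0.1934663   0.47124694] [ 0.47180891 -0.27884519  0.32905646]
[ 0.025 -0.107  0.   ]
[ 0.87  -0.032  0.   ]
[ 1.168 -0.724 -0.   ]
[-0.155 -0.839  0.   ]
```

View pics/w1.png

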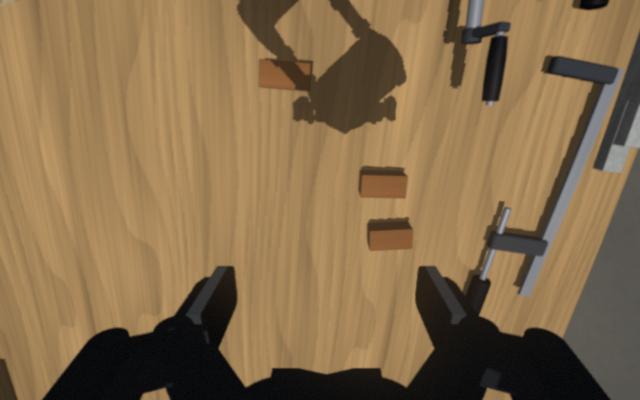

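Run:
```python
from h import *
W=robot.camera("wrist");T=robot.camera("top");S=robot.camera("scene")
cv2.imwrite("pics/t1.png",T["img"])
im=W["img"];hh=cv2.cvtColor(im,cv2.COLOR_BGR2HSV)
for p in[(285,68),(383,183),(390,245),(300,85),(383,195),(330,130),(200,150)]: print(p,hh[p[1],p[0]])
res={}
for n,c in(("wrist",W),("top",T),("scene",S)):
    m=mask(c["img"],(4,140,15),(15,255,190));res[n]=[]
    for b in blobs(m,50,4000):
        r=rect(plane(c,b,.034)); 
        if max(r[2:4])<110 and min(r[2:4])>20: print(n,cv2.boundingRect(b),r); res[n].append((cv2.minAreaRect(b.astype(np.float32))[0],r))
for w,r in res["wrist"]:
    for k in("top","scene"):
        for t,q in res[k]:
            if np.hypot(*(r[:2]-q[:2]))<30: print(k,tri(W,[w],{"top":T,"scene":S}[k],[t]).round(4))
```

```text
(285, 68) [ 15 142  70]
(383, 183) [ 14 152 139]
(390, 245) [ 14 155 138]
(300, 85) [ 15 142  63]
(383, 195) [ 16 127 150]
(330, 130) [ 17 117 159]
(200, 150) [ 17 116 161]
wrist (262, 57, 52, 30) [ 412.  -171.8   65.4   32.8    2. ]
wrist (363, 171, 47, 24) [ 559.  -306.8   65.9   33.9    4.9]
wrist (372, 226, 44, 22) [ 582.6 -388.9   65.2   34.5    9. ]
top (422, 197, 12, 21) [ 559.6 -306.1   62.2   34.1    0.6]
top (377, 252, 12, 14) [ 398.8 -170.1   39.6   33.5    1.1]
top (448, 190, 11, 12) [ 5.974e+02 -3.853e+02  3.450e+01  3.140e+01  2.000e-01]
top (168, 216, 11, 10) [496.8 478.4  27.9  32.    1.7]
scene (218, 152, 22, 23) [ 567.3 -297.2   82.5   56.5    8.4]
scene (192, 146, 21, 22) [ 593.4 -381.6   87.9   55.3   21.9]
scene (283, 143, 20, 22) [ 422.7 -160.9   89.5   54.5    6.8]
top [[ 0.4026 -0.172  -0.0045  0.0104]]
scene [[ 0.4101 -0.1711  0.015   0.0018]]
top [[ 0.5596 -0.3068  0.0318  0.0006]]
scene [[ 0.561  -0.3083  0.0208  0.0035]]
top [[ 0.5955 -0.3973  0.0052  0.0135]]
scene [[ 0.5862 -0.3946  0.0191  0.0025]]
```

View pics/t1.png

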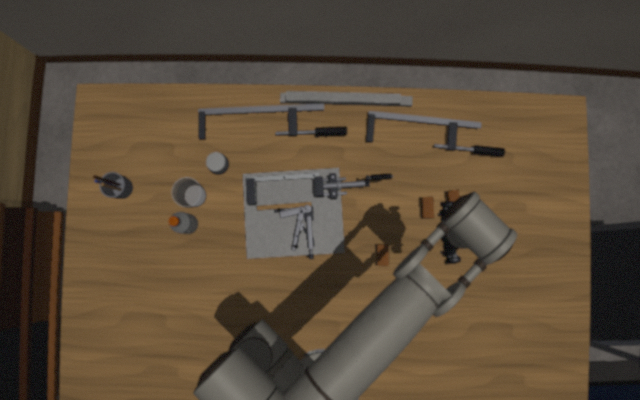

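```bash
echo '[{"pos": [0.03, 0.011, -0.004]}, {"pos": [0.03, 0.011, -0.004]}, {"pos": [0.03, 0.011, -0.004]}, {"pos": [0.03, 0.011, -0.004]}, {"pos": [0.03, 0.011, -0.004]}, {"pos": [0.03, 0.011, -0.004]}, {"pos": [0.03, 0.011, -0.004]}, {}, {}]' | python3 steer.py
python3 - <<'E'
from h import *
import pickle
c=robot.camera("wrist");cv2.imwrite("pics/w2.png",c["img"]);pickle.dump(c,open("w2.pkl","wb"));print(robot.state()["tool_pos"])
E
```

```text
time_s: 3.12
tool_pos: [0.53, -0.0653, 0.3576]
tcp_rot: [2.127, 2.311, -0.0]
force: [-0.9, -0.7, -0.2]
width: 1.001
grasp_force: 0.0
[ 0.52973036 -0.06621861  0.35726331]
```

View pics/w2.png

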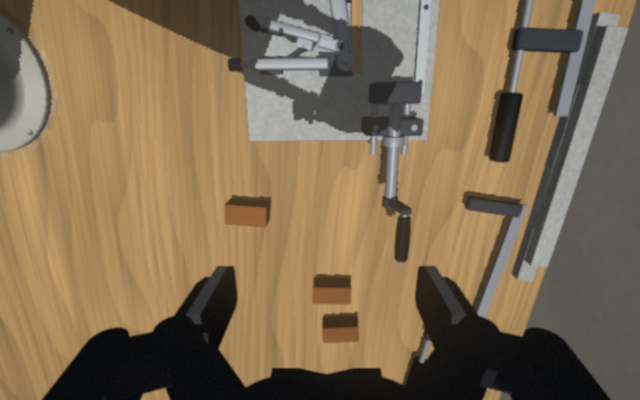

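```bash
echo '[{"pos": [0.028, -0.002, 0]}, {"pos": [0.028, -0.002, 0]}, {"pos": [0.028, -0.002, 0]}, {"pos": [0.028, -0.002, 0]}, {"pos": [0.028, -0.002, 0]}, {"pos": [0.028, -0.002, 0]}, {}, {}]' | python3 steer.py
python3 - <<'E'
from h import *
import pickle
c=robot.camera("wrist");cv2.imwrite("pics/w3.png",c["img"]);pickle.dump(c,open("w3.pkl","wb"));print(robot.state()["tool_pos"])
E
```

```text
time_s: 3.83
tool_pos: [0.5042, 0.1003, 0.3571]
tcp_rot: [2.129, 2.31, -0.001]
force: [0.0, 0.4, -0.2]
width: 1.001
grasp_force: 0.0
[0.50436633 0.09964799 0.35703314]
```

View pics/w3.png

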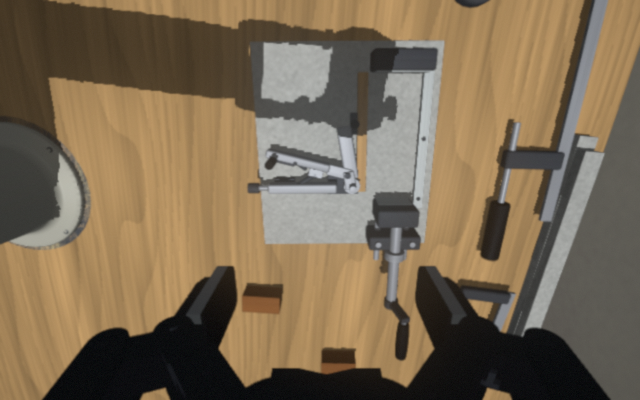

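Run:
```python
from h import *
import pickle
for f in("w3.pkl",):
    c=pickle.load(open(f,"rb"));im=c["img"];h=cv2.cvtColor(im,cv2.COLOR_BGR2HSV)
    m=((h[...,1]<60)).astype(np.uint8)*255; 
    print("cam",ray(c,[(0,0)])[0])
    # edges: saturation step along scan lines
    s=h[...,1].astype(int)
    def edge(rows,x0,x1,horiz=True):
        P=[]
        for r in rows:
            l=s[r,x0:x1] if horiz else s[x0:x1,r]
            g=np.abs(np.convolve(l,[1,1,1,-1,-1,-1],'valid'));i=g.argmax()
            w=g[max(0,i-2):i+3];j=(w*np.arange(max(0,i-2),max(0,i-2)+len(w))).sum()/w.sum()+2.5+x0
            P.append((j,r) if horiz else (r,j))
        return np.array(P,float)
    E={"L":edge([60,66,72,78,84,130,136,142,148,200,210,220,230],235,290),"R":edge(range(80,225,8),405,460),
       "B":edge(range(275,362,8),225,260,False),"T":edge(range(262,325,8),30,55,False)}
    W={}
    for k,P in E.items():
        Q=plane(c,P,.03)[:,:2]*1000
        vx,vy,x,y=cv2.fitLine(Q.astype(np.float32),cv2.DIST_HUBER,0,.01,.01).ravel()
        r=(Q-[x,y])@[-vy,vx]; print(k,"ang",np.degrees(np.arctan2(vy,vx)).round(2),"mid",x.round(1),y.round(1),"res",np.abs(r).max().round(1)); W[k]=(np.array([vx,vy]),np.array([x,y]))
    def X(a,b):
        d1,p1=W[a];d2,p2=W[b];t=np.linalg.solve(np.c_[d1,-d2],p2-p1);return p1+d1*t[0]
    for a,b in("LT","RT","LB","RB"): print(a+b,X(a,b).round(1))
```

```text
cam [0.49719227 0.18414261 0.49895205]
L ang -84.97 mid 400.4 118.0 res 0.5
R ang -84.96 mid 663.3 114.9 res 0.3
B ang 5.36 mid 503.7 -45.6 res 0.4
T ang 5.01 mid 443.7 249.4 res 0.4
LT [389.3 244.6]
RT [649.8 267.5]
LB [415.6 -53.8]
RB [676.  -29.4]
```

```bash
cat >> h.py <<'E'
JO=np.array([.5469,.1285,0]);JR=R.from_euler('z',5.03,degrees=True).as_matrix()
def J(x,y,z): return JO+JR@np.array([x,y,z])/1000
def W2J(p): return (JR.T@(np.atleast_2d(p)[:,:3]-JO).T).T*1000
E
python3 - <<'E'
from h import *
import pickle
a,b=[pickle.load(open(f,"rb")) for f in("w2.pkl","w3.pkl")]
u1=[(249,139),(404,219),(402,259),(388,203),(403,213),(232,64),(424,134)];u2=[(266,244),(403,322),(401,357),(391,302),(403,318),(251,188),(421,238)]
t=tri(a,u1,b,u2);print(np.c_[W2J(t),t[:,3:]*1000].round(1))
print("mid",J(55,90,30),[J(55,y,38).round(4) for y in(72.5,38,3.5)],J(-78,-58.5,52))
E
```

```text
[[-1.432e+02 -1.668e+02  3.840e+01  2.100e+00]
 [ 7.030e+01 -2.646e+02  1.066e+02  3.000e-01]
 [ 6.740e+01 -3.153e+02  1.237e+02  5.000e-01]
 [ 5.640e+01 -2.536e+02  7.230e+01  3.100e+00]
 [ 6.830e+01 -2.550e+02  1.093e+02  1.000e+00]
 [-1.548e+02 -6.820e+01  5.420e+01  3.000e-01]
 [ 1.100e+02 -1.618e+02  2.900e+01  7.000e-01]]
mid [0.59379723 0.22297566 0.03      ] [array([0.5953, 0.2055, 0.038 ]), array([0.5984, 0.1712, 0.038 ]), array([0.6014, 0.1368, 0.038 ])] [0.47432951 0.06338646 0.052     ]
```

```bash
python3 -c "
from h import *
go((.412,-.1718,.10),2)"
```

```text
shift [-0.2629 -0.1138  0.2573] turn rz 0.046 yang 4.61 tilt [-0.    -0.001 -1.   ]
```

```bash
echo '[{"pos": [-0.0263, -0.0114, 0.02]}, {"pos": [-0.0263, -0.0114, 0.02]}, {"pos": [-0.0263, -0.0114, 0.02]}, {"pos": [-0.0263, -0.0114, 0.02]}, {"pos": [-0.0263, -0.0114, 0.02]}, {"pos": [-0.0263, -0.0114, 0.02]}, {"pos": [-0.0263, -0.0114, 0.02]}, {"pos": [-0.0263, -0.0114, 0.02]}, {"pos": [-0.0263, -0.0114, 0.02]}, {"pos": [-0.0263, -0.0114, 0.02]}, {"pos": [0, 0, 0.03], "r": [0, 0, 0.045]}, {"pos": [0, 0, 0.027]}]' | python3 steer.py 1
python3 -c "
from h import *
go((.412,-.1718,.008),2)
c=robot.camera('wrist')
for b in blobs(mask(c['img'],(4,140,15),(15,255,190)),500,30000): print(cv2.boundingRect(b),rect(plane(c,b,.034)))"
```

```text
time_s: 4.88
tool_pos: [0.411, -0.1738, 0.0994]
tcp_rot: [2.188, 2.252, -0.001]
force: [0.2, -0.4, 0.8]
width: 0.997
grasp_force: 0.0
shift [0.0021 0.001  0.0914] turn rz -0.006 yang 1.66 tilt [ 0.001 -0.001 -1.   ]
(281, 182, 90, 54) [ 410.5 -165.1   63.4   39.2    1.7]
```

```bash
echo '[{"pos": [0.0005, 0, 0.03]}, {"pos": [0.0015, 0.001, 0.03]}, {"pos": [0, 0, 0.025]}, {"pos": [0, 0, 0.006]}, {}, {}]' | python3 steer.py
echo '[{}, {}, {}, {}, {}, {}]' | python3 steer.py .5 40
echo '[{"pos": [0, 0, -0.02]}, {"pos": [0, 0, -0.03]}, {"pos": [0, 0, -0.03]}, {"pos": [0, 0, -0.03]}, {}]' | python3 steer.py
python3 -c "
from h import *
go(J(54,72,140),5.03)"
```

```text
time_s: 5.43
tool_pos: [0.4136, -0.1694, 0.0105]
tcp_rot: [2.18, 2.26, 0.0]
force: [-0.2, 0.4, 0.1]
width: 0.999
grasp_force: 0.0
time_s: 5.93
tool_pos: [0.4146, -0.1696, 0.0114]
tcp_rot: [2.177, 2.26, 0.0]
force: [-1.9, 0.1, 5.3]
width: 0.763
grasp_force: 44.6
time_s: 6.35
tool_pos: [0.4171, -0.1712, 0.1266]
tcp_rot: [2.17, 2.253, 0.002]
force: [0.5, 0.0, 0.6]
width: 0.76
grasp_force: 45.1
shift [ 0.3691  0.1914 -0.0146] turn rz -0.05 yang 2.15 tilt [ 0.011 -0.008 -1.   ]
```

```bash
echo '[{"pos": [0.01, 0.005, -0.01], "r": [0, 0, -0.01]}, {"pos": [0.0335, 0.0174, -0.004], "r": [0, 0, -0.01]}, {"pos": [0.0335, 0.0174, 0], "r": [0, 0, -0.01]}, {"pos": [0.0335, 0.0174, 0], "r": [0, 0, -0.01]}, {"pos": [0.0335, 0.0174, 0], "r": [0, 0, -0.01]}, {"pos": [0.0335, 0.0174, 0]}, {"pos": [0.0335, 0.0174, 0]}, {"pos": [0.0335, 0.0174, 0]}, {"pos": [0.0335, 0.0174, 0]}, {"pos": [0.0335, 0.0174, 0]}, {"pos": [0.0335, 0.0174, 0]}, {"pos": [0.022, 0.011, 0]}]' | python3 steer.py
echo '[{}, {}, {}]' | python3 steer.py
python3 -c "
from h import *
go(J(54,72,140),5.03)
s=robot.state();print(W2J(s['tool_pos']),s['width'],s['grasp_force'])
c=robot.camera('wrist');cv2.imwrite('pics/w4.png',c['img'])"
```

```text
time_s: 7.35
tool_pos: [0.5754, 0.2155, 0.134]
tcp_rot: [2.12, 2.318, 0.003]
force: [-0.3, -1.1, 0.1]
width: 0.761
grasp_force: 45.0
time_s: 7.6
tool_pos: [0.5743, 0.2117, 0.1334]
tcp_rot: [2.122, 2.316, -0.001]
force: [-0.5, -0.0, -1.3]
width: 0.763
grasp_force: 45.0
shift [-0.0085  0.0195 -0.0066] turn rz -0.001 yang 5.0 tilt [-0. -0. -1.]
[[ 34.55155719  80.514926   133.40186049]] 0.763076118608115 44.99919891357422
```

View pics/w4.png

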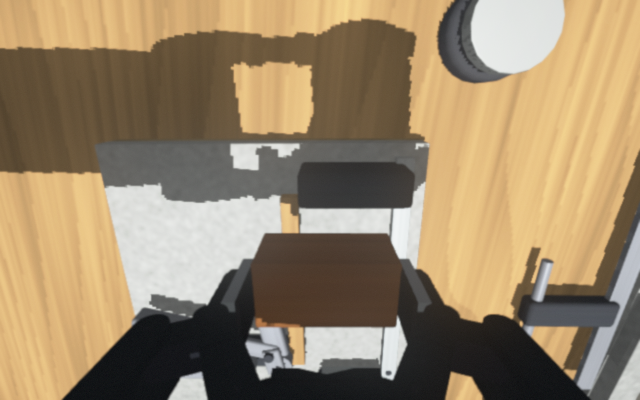

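```bash
echo '[{"pos": [-0.005, 0.009, 0]}, {"pos": [-0.0055, 0.009, 0.008]}, {"pos": [0, 0, 0.022]}, {"pos": [0, 0, 0.022]}, {"pos": [0, 0, 0.022]}, {}, {}]' | python3 steer.py
python3 -c "
from h import *
print(W2J(robot.state()['tool_pos']));go(J(52.5,70,42),5.03)"
```

```text
time_s: 8.23
tool_pos: [0.5926, 0.202, 0.0583]
tcp_rot: [-2.123, -2.313, 0.004]
force: [-0.5, 0.3, -0.3]
width: 0.761
grasp_force: 45.0
[[51.97283971 69.19311952 58.32885158]]
shift [0.0008 0.0006 0.0163] turn rz -0.002 yang 4.9 tilt [-0.003 -0.001 -1.   ]
```

```bash
echo '[{"pos": [0, 0.0005, 0.008]}, {"pos": [0, 0, 0.0065]}, {"pos": [0, 0, 0.0015]}, {}, {}]' | python3 steer.py
echo '[{"pos": [0.0015, 0, 0]}, {"pos": [0.0015, 0, 0]}, {}, {}]' | python3 steer.py
python3 -c "
from h import *
print(W2J(robot.state()['tool_pos']))"
```

```text
time_s: 8.65
tool_pos: [0.5982, 0.2036, 0.0489]
tcp_rot: [2.118, 2.311, 0.011]
force: [-2.3, -0.9, 14.6]
width: 0.764
grasp_force: 50.0
time_s: 8.98
tool_pos: [0.5983, 0.2055, 0.0489]
tcp_rot: [2.117, 2.31, 0.01]
force: [-1.7, -4.8, 14.5]
width: 0.761
grasp_force: 49.9
[[57.97960908 72.20745218 48.93123389]]
```

```bash
python3 -c "
from h import *
c=robot.camera('wrist');s=robot.camera('scene')
a=c['img'];b=cv2.resize(s['img'][150:290,270:430],None,fx=2.5,fy=2.5,interpolation=cv2.INTER_CUBIC)
cv2.imwrite('pics/w5.png',np.hstack([cv2.resize(a,(400,250)),cv2.resize(b,(286,250))]))
print(robot.state())"
```

```text
{'time_s': 9.0833, 'joints': array([ 0.14129021,  0.48919769,  1.56650442, -0.00254901,  1.07578833,
        0.05553247]), 'joint_vel': array([ 0.00184529,  0.00188716, -0.00058077, -0.00037568,  0.00089656,
        0.00042398]), 'joint_efforts': array([  2.52081111, -39.18102622, -23.6834389 ,   1.17443182,
        -0.41902232,  -0.09230081]), 'tool_pos': array([0.59833048, 0.20552021, 0.04892262]), 'tcp_rot': array([2.11727228, 2.30988026, 0.01000233]), 'force': array([-1.97334361, -4.25388613, 14.61722362]), 'wrist_torque': array([-0.82642171, -0.07977495, -0.12447935]), 'grasp_force': 49.950545085885096, 'width': 0.7627458159399194}
```

View pics/w5.png

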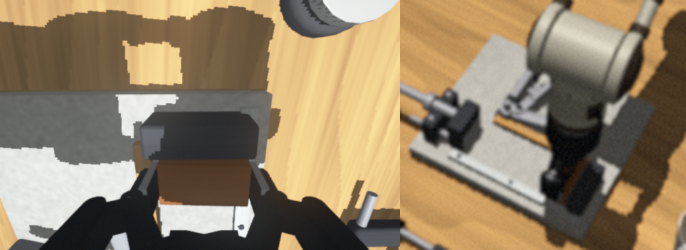

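```bash
echo '[{"pos": [-0.003, 0, -0.012]}, {"pos": [0, 0, -0.012]}, {}, {}, {}, {}]' | python3 steer.py
python3 - <<'E'
from h import *
import pickle
s=robot.state();print(W2J(s['tool_pos']),s['force'],s['wrist_torque'],s['width'],s['tcp_rot'])
c=pickle.load(open("w3.pkl","rb"));g=cv2.cvtColor(c['img'],cv2.COLOR_BGR2GRAY)
for v in(90,110,120,160,175): print(v,g[v,405:445].tolist())
E
```

```text
time_s: 9.58
tool_pos: [0.5931, 0.2034, 0.0664]
tcp_rot: [-2.122, -2.315, 0.002]
force: [0.9, -0.6, -0.6]
width: 0.759
grasp_force: 48.0
[[52.57506382 70.52196493 66.43296539]] [ 0.8934053  -0.63237724 -0.60593242] [-0.01147614  0.01235158  0.0303703 ] 0.7586018006113519 [-2.12176292e+00 -2.31540175e+00  1.80898324e-03]
90 [171, 174, 172, 169, 168, 169, 170, 174, 174, 176, 174, 169, 167, 165, 163, 147, 107, 123, 172, 188, 191, 190, 189, 188, 189, 187, 186, 181, 171, 170, 169, 167, 167, 166, 158, 142, 139, 140, 140, 142]
110 [167, 166, 165, 164, 163, 164, 165, 167, 170, 170, 170, 170, 170, 153, 107, 99, 146, 183, 193, 193, 190, 190, 191, 189, 187, 182, 169, 165, 167, 163, 163, 161, 155, 141, 141, 143, 146, 147, 147, 144]
120 [167, 166, 167, 169, 172, 173, 172, 172, 168, 166, 165, 166, 160, 131, 105, 136, 182, 195, 195, 192, 192, 192, 190, 187, 184, 169, 170, 173, 172, 170, 169, 163, 147, 143, 147, 148, 147, 146, 144, 145]
160 [171, 170, 170, 167, 169, 170, 169, 168, 169, 162, 121, 118, 172, 191, 192, 191, 192, 191, 189, 188, 183, 167, 168, 169, 170, 173, 170, 164, 154, 152, 150, 148, 148, 150, 149, 151, 151, 151, 152, 153]
175 [171, 170, 170, 169, 167, 166, 168, 169, 157, 117, 123, 175, 192, 192, 191, 192, 190, 190, 189, 185, 179, 173, 172, 171, 173, 171, 154, 150, 148, 148, 149, 152, 151, 151, 152, 154, 156, 153, 151, 152]
```

Run:
```python
from h import *
import pickle
c=pickle.load(open("w3.pkl","rb"))
print(W2J(plane(c,[(421,110),(416,160),(415,175)],.04)).round(1),W2J(plane(c,[(430.7,110),(426,160)],.04)).round(1))
c=robot.camera('wrist');cv2.imwrite('pics/w6.png',c['img'])
```

```text
[[ 88.2  39.7  40. ]
 [ 87.1 -30.9  40. ]
 [ 87.5 -53.5  40. ]] [[101.8  39.6  40. ]
 [101.8 -31.   40. ]]
```

View pics/w6.png

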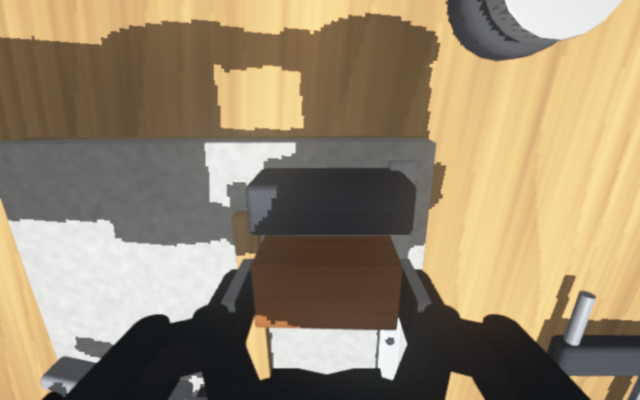

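Run:
```python
from h import *
c=robot.camera('wrist')
g=c['img']
print(W2J(plane(c,[(253,266),(401,266),(256,327),(397,327)],.090)).round(1), W2J(robot.state()['tool_pos']))
print(W2J(plane(c,[(263,237),(390,237)],.056)).round(1))
m=mask(g,(2,110,10),(16,255,200))
for b in blobs(m,2000): print(cv2.boundingRect(b), cv2.approxPolyDP(b.reshape(-1,1,2),4,True).reshape(-1,2).tolist())
```

```text
[[21.6 86.  90. ]
 [84.4 86.  90. ]
 [20.6 54.2 90. ]
 [85.1 54.3 90. ]] [[52.62841247 70.45334426 66.39015859]]
[[19.3 83.7 56. ]
 [86.4 83.7 56. ]]
(253, 236, 149, 93) [[266, 242], [268, 262], [253, 273], [254, 318], [269, 322], [255, 321], [257, 326], [321, 325], [327, 314], [336, 319], [349, 310], [366, 316], [367, 309], [378, 317], [388, 313], [390, 323], [395, 323], [401, 267], [389, 237], [291, 236]]
```

```bash
echo '[{"pos": [0, -0.0025, 0]}, {"pos": [0, 0, 0.008]}, {"pos": [0, 0, 0.008]}, {}, {}]' | python3 steer.py
python3 -c "
from h import *
s=robot.state();print(W2J(s['tool_pos']),s['force'])"
echo '[{"pos": [0, 0, 0.003]}, {"pos": [0, 0, 0.003]}, {}]' | python3 steer.py
python3 -c "
from h import *
s=robot.state();print(W2J(s['tool_pos']),s['force'])"
```

```text
time_s: 10.1
tool_pos: [0.5903, 0.2029, 0.0499]
tcp_rot: [-2.122, -2.315, 0.003]
force: [-0.6, -0.2, 0.6]
width: 0.765
grasp_force: 47.9
[[49.77822073 70.33091173 49.89016796]] [-0.63132258 -0.19752225  0.58748703]
time_s: 10.35
tool_pos: [0.591, 0.203, 0.0447]
tcp_rot: [-2.122, -2.316, 0.001]
force: [-0.7, 0.1, 0.2]
width: 0.765
grasp_force: 47.9
[[50.47739064 70.3447247  44.69089556]] [-0.66071452  0.14933531  0.1947066 ]
```

```bash
echo '[{"pos": [0, 0, 0.0015]}, {"pos": [0, 0, 0.0015]}, {"pos": [0, 0, 0.001]}, {}, {}]' | python3 steer.py
echo '[{"pos": [0.0015, 0, 0]}, {"pos": [0.0015, 0, 0]}, {}, {}]' | python3 steer.py
python3 -c "
from h import *
s=robot.state();print(W2J(s['tool_pos']),s['force'])"
```

```text
time_s: 10.77
tool_pos: [0.5914, 0.2031, 0.0414]
tcp_rot: [2.123, 2.316, 0.0]
force: [0.1, 0.7, -0.5]
width: 0.762
grasp_force: 47.9
time_s: 11.1
tool_pos: [0.5911, 0.2063, 0.0414]
tcp_rot: [2.122, 2.316, 0.0]
force: [0.3, 0.7, 0.1]
width: 0.761
grasp_force: 47.9
[[50.82937985 73.5820408  41.36214658]] [0.29529614 0.66232204 0.10660484]
```

```bash
echo '[{"pos": [0.0015, 0, 0.001]}, {"pos": [0.001, 0.001, 0.001]}, {"pos": [0, 0.001, 0]}, {}]' | python3 steer.py
python3 -c "
from h import *
s=robot.state();print(W2J(s['tool_pos']),s['force'])"
```

```text
time_s: 11.43
tool_pos: [0.5916, 0.207, 0.0409]
tcp_rot: [-2.121, -2.317, 0.01]
force: [-9.9, -7.6, 15.6]
width: 0.766
grasp_force: 49.4
[[51.37879818 74.30344525 40.9324314 ]] [-9.90027326 -7.55007018 15.56785175]
```

```bash
echo '[{"pos": [0, 0, -0.001]}, {}, {}, {}]' | python3 steer.py 1
echo '[{"pos": [0, 0, -0.01]}, {"pos": [0, 0, -0.03]}, {"pos": [0, 0, -0.035]}, {"pos": [0, 0, -0.035]}, {}]' | python3 steer.py
python3 -c "
from h import *
c=robot.camera('wrist');cv2.imwrite('pics/w7.png',c['img'])
m=mask(c['img'],(2,110,10),(16,255,200))
for b in blobs(m,500): print(cv2.boundingRect(b), rect(W2J(plane(c,b,.064))/1000))
go((.559,-.3068,.13),4.9)"
```

```text
time_s: 11.77
tool_pos: [0.5928, 0.2089, 0.0401]
tcp_rot: [-2.123, -2.316, -0.0]
force: [-0.1, 0.9, 0.4]
width: 1.005
grasp_force: 0.0
time_s: 12.18
tool_pos: [0.5979, 0.2097, 0.1601]
tcp_rot: [2.116, 2.309, 0.019]
force: [0.6, 0.5, 0.7]
width: 0.998
grasp_force: 0.0
(277, 200, 80, 29) [52.2 70.  24.  63.6 89.6]
shift [-0.511  -0.0825  0.0254] turn rz 0.002 yang 4.99 tilt [ 0.011  0.002 -1.   ]
```

```bash
echo '[{"pos": [-0.02, -0.008, 0]}, {"pos": [-0.036, -0.0061, 0]}, {"pos": [-0.039, -0.0061, 0]}, {"pos": [-0.039, -0.0061, 0]}, {"pos": [-0.039, -0.0061, 0]}, {"pos": [-0.039, -0.0061, 0]}, {"pos": [-0.039, -0.0061, 0]}, {"pos": [-0.039, -0.0061, 0]}, {"pos": [-0.039, -0.0061, 0]}, {"pos": [-0.039, -0.0061, 0]}, {"pos": [-0.039, -0.0061, 0]}, {"pos": [-0.039, -0.0061, 0]}]' | python3 steer.py
echo '[{"pos": [-0.036, -0.006, 0]}, {"pos": [-0.020, -0.004, 0.01]}, {"pos": [0, 0, 0.02]}, {}, {}]' | python3 steer.py
python3 -c "
from h import *
go((.559,-.3068,.1),4.9)
c=robot.camera('wrist')
for b in blobs(mask(c['img'],(4,140,15),(15,255,190)),500,30000): print(cv2.boundingRect(b),rect(plane(c,b,.034)))"
```

```text
time_s: 13.23
tool_pos: [0.5559, -0.2436, 0.1497]
tcp_rot: [-2.122, -2.315, -0.0]
force: [0.6, 0.3, 0.3]
width: 0.997
grasp_force: 0.0
time_s: 13.65
tool_pos: [0.5504, -0.2976, 0.1184]
tcp_rot: [-2.12, -2.312, -0.0]
force: [-1.0, -0.0, -0.1]
width: 0.998
grasp_force: 0.0
shift [-0.01    0.0078  0.0183] turn rz 0.001 yang 4.97 tilt [-0.004  0.003 -1.   ]
(297, 194, 85, 52) [ 560.6 -303.5   64.2   41.4    3.3]
(318, 293, 76, 40) [ 583.5 -387.    64.3   38.1    8.4]
```

```bash
echo '[{"pos": [-0.005, 0.0045, 0.02]}, {"pos": [-0.005, 0.0045, 0.03]}, {"pos": [0, 0, 0.03]}, {"pos": [0, 0, 0.02]}, {"pos": [0, 0, 0.008]}, {}, {}]' | python3 steer.py
echo '[{}, {}, {}, {}, {}, {}]' | python3 steer.py .5 40
echo '[{"pos": [0, 0, -0.02]}, {"pos": [0, 0, -0.035]}, {"pos": [0, 0, -0.035]}, {"pos": [0, 0, -0.035]}, {"pos": [0, 0, -0.03]}, {}]' | python3 steer.py
python3 -c "
from h import *
go(J(50.5,37,165),5.03)"
```

```text
time_s: 14.28
tool_pos: [0.5625, -0.3079, 0.0137]
tcp_rot: [2.121, 2.316, 0.0]
force: [0.2, -0.7, 0.3]
width: 1.0
grasp_force: 0.0
time_s: 14.78
tool_pos: [0.5632, -0.3091, 0.0151]
tcp_rot: [2.12, 2.313, 0.001]
force: [0.4, 0.8, 6.2]
width: 0.759
grasp_force: 45.9
time_s: 15.28
tool_pos: [0.5652, -0.3109, 0.177]
tcp_rot: [2.112, 2.305, 0.001]
force: [1.2, -1.2, -0.2]
width: 0.759
grasp_force: 45.2
shift [0.4764 0.0703 0.0077] turn rz -0.001 yang 5.0 tilt [ 0.012 -0.01  -1.   ]
```

```bash
echo '[{"pos": [0.02, 0.003, 0]}, {"pos": [0.037, 0.0055, 0]}, {"pos": [0.039, 0.0058, 0]}, {"pos": [0.039, 0.0058, 0]}, {"pos": [0.039, 0.0058, 0]}, {"pos": [0.039, 0.0058, 0]}, {"pos": [0.039, 0.0058, 0]}, {"pos": [0.039, 0.0058, 0]}, {"pos": [0.039, 0.0058, 0]}, {"pos": [0.039, 0.0058, 0]}, {"pos": [0.039, 0.0058, 0]}, {"pos": [0.039, 0.0058, 0]}]' | python3 steer.py
echo '[{"pos": [0.025, 0.004, 0]}, {"pos": [0.010, 0.002, 0.01]}, {"pos": [0, 0, 0.01]}, {}, {}]' | python3 steer.py
python3 -c "
from h import *
go(J(50,34,60),5.03)"
```

```text
time_s: 16.28
tool_pos: [0.5887, 0.1451, 0.1677]
tcp_rot: [2.122, 2.316, 0.001]
force: [0.6, -0.0, -0.8]
width: 0.763
grasp_force: 45.1
time_s: 16.7
tool_pos: [0.5909, 0.1769, 0.1457]
tcp_rot: [-2.123, -2.313, 0.004]
force: [1.2, 0.1, -0.6]
width: 0.759
grasp_force: 45.1
shift [-0.0103  0.0022  0.0857] turn rz -0.002 yang 4.91 tilt [-0.003 -0.001 -1.   ]
```

```bash
echo '[{"pos": [-0.005, 0.001, 0.01]}, {"pos": [-0.005, 0.001, 0.02]}, {"pos": [0, 0, 0.028]}, {"pos": [0, 0, 0.02]}, {"pos": [0, 0, 0.005]}, {}, {}, {}]' | python3 steer.py
python3 -c "
from h import *
go(J(50,34,48),5.03)
c=robot.camera('wrist');cv2.imwrite('pics/w8.png',c['img'])"
```

```text
time_s: 17.37
tool_pos: [0.5963, 0.1684, 0.0663]
tcp_rot: [2.122, 2.314, 0.004]
force: [-0.1, 0.1, -0.1]
width: 0.76
grasp_force: 45.1
shift [-0.0014 -0.0028  0.0183] turn rz -0.001 yang 4.95 tilt [ 0.004  0.    -1.   ]
```

View pics/w8.png

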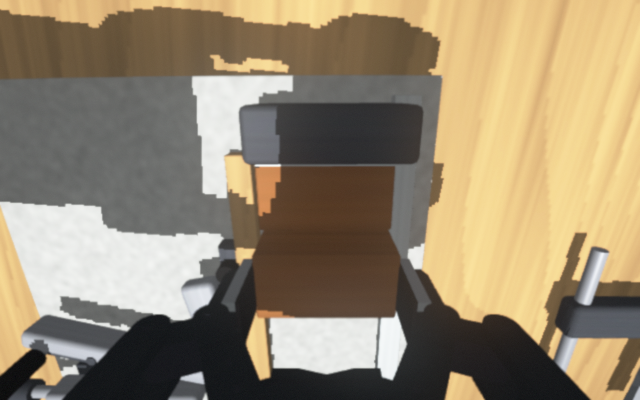

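```bash
echo '[{"pos": [-0.002, -0.0035, 0.004]}, {"pos": [0, 0, 0.006]}, {"pos": [0, 0, 0.004]}, {"pos": [0, 0, 0.002]}, {"pos": [0, 0, 0.001]}, {}, {}]' | python3 steer.py
python3 -c "
from h import *
s=robot.state();print(W2J(s['tool_pos']),s['force'])"
```

```text
time_s: 18.0
tool_pos: [0.5914, 0.1665, 0.0473]
tcp_rot: [-2.123, -2.316, -0.0]
force: [-0.2, 0.0, -1.4]
width: 0.758
grasp_force: 45.1
[[47.70847702 33.95273513 47.26395342]] [-0.18111528  0.0121091  -1.4261917 ]
```

Lower to bed, then push +y and +x.

```bash
echo '[{"pos": [0, 0.001, 0.0015]}, {"pos": [0, 0.001, 0.0015]}, {"pos": [0.0015, 0, 0]}, {"pos": [0.0015, 0, 0]}, {}]' | python3 steer.py
python3 -c "
from h import *
s=robot.state();print(W2J(s['tool_pos']),s['force'])"
echo '[{"pos": [0.001, 0.001, 0]}, {"pos": [0.001, 0.001, 0]}, {}]' | python3 steer.py
python3 -c "
from h import *
s=robot.state();print(W2J(s['tool_pos']),s['force'])"
```

```text
time_s: 18.42
tool_pos: [0.5941, 0.1696, 0.0451]
tcp_rot: [2.121, 2.315, 0.002]
force: [-0.0, -1.4, 4.9]
width: 0.758
grasp_force: 45.6
[[50.62585264 36.8487957  45.14793128]] [-3.13080276e-03 -1.44518502e+00  4.88835369e+00]
time_s: 18.67
tool_pos: [0.5948, 0.1708, 0.0452]
tcp_rot: [2.121, 2.316, -0.004]
force: [-5.8, -5.8, 9.7]
width: 0.762
grasp_force: 46.2
[[51.44431118 37.91038257 45.1548435 ]] [-5.82489588 -5.75479745  9.65510222]
```

```bash
echo '[{"pos": [0, 0, -0.001]}, {}, {}, {}]' | python3 steer.py 1
echo '[{"pos": [0, 0, -0.01]}, {"pos": [0, 0, -0.03]}, {"pos": [0, 0, -0.035]}, {"pos": [0, 0, -0.035]}, {}, {}]' | python3 steer.py
python3 -c "
from h import *
go((.5835,-.3889,.165),8.8)"
```

```text
time_s: 19.0
tool_pos: [0.5947, 0.172, 0.0449]
tcp_rot: [-2.122, -2.316, 0.0]
force: [0.7, -0.1, 1.1]
width: 0.997
grasp_force: 0.0
time_s: 19.5
tool_pos: [0.5972, 0.1721, 0.1593]
tcp_rot: [2.119, 2.313, 0.008]
force: [-0.4, -0.2, -1.1]
width: 1.003
grasp_force: 0.0
shift [-0.5577 -0.0624 -0.0062] turn rz -0.066 yang 4.99 tilt [ 0.007  0.001 -1.   ]
```

```bash
echo '[{"pos": [-0.02, -0.003, -0.005]}, {"pos": [-0.036, -0.004, 0]}, {"pos": [-0.039, -0.0043, 0]}, {"pos": [-0.039, -0.0043, 0]}, {"pos": [-0.039, -0.0043, 0]}, {"pos": [-0.039, -0.0043, 0]}, {"pos": [-0.039, -0.0043, 0]}, {"pos": [-0.039, -0.0043, 0]}, {"pos": [-0.039, -0.0043, 0]}, {"pos": [-0.039, -0.0043, 0]}, {"pos": [-0.039, -0.0043, 0]}, {"pos": [-0.039, -0.0043, 0]}]' | python3 steer.py
echo '[{"pos": [-0.039, -0.0043, 0]}, {"pos": [-0.039, -0.0043, 0]}, {"pos": [-0.02, -0.003, 0], "r": [0, 0, -0.033]}, {"pos": [-0.013, -0.0015, 0.02], "r": [0, 0, -0.033]}, {"pos": [0, 0, 0.02]}, {}, {}, {}]' | python3 steer.py
python3 -c "
from h import *
go((.5835,-.3889,.0125),8.8)
c=robot.camera('wrist')
for b in blobs(mask(c['img'],(4,140,15),(15,255,190)),500,30000): print(cv2.boundingRect(b),rect(plane(c,b,.034)))"
```

```text
time_s: 20.5
tool_pos: [0.5828, -0.2782, 0.1589]
tcp_rot: [-2.121, -2.314, 0.0]
force: [1.0, 0.7, 0.2]
width: 1.0
grasp_force: 0.0
time_s: 21.17
tool_pos: [0.5811, -0.388, 0.1206]
tcp_rot: [-2.044, -2.385, -0.0]
force: [-0.4, -0.1, 0.2]
width: 1.0
grasp_force: 0.0
shift [-0.0013  0.0023  0.1081] turn rz -0.0 yang 8.8 tilt [-0.  0. -1.]
(287, 184, 84, 50) [ 583.2 -386.4   64.3   40.     8.8]
```

```bash
echo '[{"pos": [-0.001, 0.001, 0.02]}, {"pos": [0, 0, 0.03]}, {"pos": [0, 0, 0.03]}, {"pos": [0, 0, 0.02]}, {"pos": [0, 0, 0.009]}, {}, {}]' | python3 steer.py
echo '[{}, {}, {}, {}, {}, {}]' | python3 steer.py .5 40
echo '[{"pos": [0, 0, -0.02]}, {"pos": [0, 0, -0.035]}, {"pos": [0, 0, -0.035]}, {"pos": [0, 0, -0.035]}, {"pos": [0, 0, -0.03], "r": [0, 0, 0.033]}, {"r": [0, 0, 0.033]}, {}]' | python3 steer.py
python3 -c "
from h import *
go(J(49,2,165),5.03)"
```

```text
time_s: 21.8
tool_pos: [0.583, -0.3898, 0.0129]
tcp_rot: [2.043, 2.384, -0.0]
force: [-0.1, -0.9, 0.6]
width: 1.004
grasp_force: 0.0
time_s: 22.3
tool_pos: [0.5837, -0.3909, 0.0144]
tcp_rot: [2.042, 2.381, -0.0]
force: [-0.3, 0.7, 6.8]
width: 0.756
grasp_force: 45.9
time_s: 22.88
tool_pos: [0.5835, -0.3908, 0.1707]
tcp_rot: [2.119, 2.31, -0.0]
force: [0.5, 0.4, -1.1]
width: 0.756
grasp_force: 45.1
shift [0.5226 0.0572 0.0032] turn rz -0.002 yang 4.94 tilt [ 0.005 -0.005 -1.   ]
```

```bash
echo '[{"pos": [0.02, 0.002, 0]}, {"pos": [0.037, 0.004, 0]}, {"pos": [0.039, 0.0043, 0]}, {"pos": [0.039, 0.0043, 0]}, {"pos": [0.039, 0.0043, 0]}, {"pos": [0.039, 0.0043, 0]}, {"pos": [0.039, 0.0043, 0]}, {"pos": [0.039, 0.0043, 0]}, {"pos": [0.039, 0.0043, 0]}, {"pos": [0.039, 0.0043, 0]}, {"pos": [0.039, 0.0043, 0]}, {"pos": [0.039, 0.0043, 0]}]' | python3 steer.py
echo '[{"pos": [0.037, 0.004, 0]}, {"pos": [0.025, 0.003, 0]}, {"pos": [0.01, 0.001, 0.02]}, {"pos": [0, 0, 0.03]}, {"pos": [0, 0, 0.02]}, {}, {}, {}]' | python3 steer.py
python3 -c "
from h import *
go(J(49,0,48),5.03)"
```

```text
time_s: 23.88
tool_pos: [0.5907, 0.0621, 0.165]
tcp_rot: [-2.12, -2.315, 0.002]
force: [0.8, 0.9, -1.0]
width: 0.759
grasp_force: 45.1
time_s: 24.55
tool_pos: [0.5943, 0.1324, 0.0972]
tcp_rot: [2.122, 2.315, 0.001]
force: [0.5, 0.5, 0.3]
width: 0.764
grasp_force: 45.1
shift [0.0003 0.0014 0.0492] turn rz -0.001 yang 4.99 tilt [ 0.001  0.    -1.   ]
```

```bash
echo '[{"pos": [-0.001, -0.0005, 0.012]}, {"pos": [0, -0.0005, 0.015]}, {"pos": [0, 0, 0.012]}, {"pos": [0, 0, 0.006]}, {"pos": [0, 0, 0.003]}, {}, {}]' | python3 steer.py
python3 -c "
from h import *
s=robot.state();print(W2J(s['tool_pos']),s['force'])"
```

```text
time_s: 25.13
tool_pos: [0.5932, 0.1314, 0.0487]
tcp_rot: [2.123, 2.316, 0.001]
force: [0.8, -0.4, -0.8]
width: 0.758
grasp_force: 45.1
[[46.34134749 -1.12796852 48.71440049]] [ 0.75468026 -0.35344746 -0.83377662]
```

```bash
echo '[{"pos": [0, 0.001, 0.002]}, {"pos": [0, 0.001, 0.0015]}, {"pos": [0.0015, 0.001, 0.001]}, {"pos": [0.0015, 0, 0]}, {"pos": [0.0005, 0, 0]}, {}]' | python3 steer.py
python3 -c "
from h import *
s=robot.state();print(W2J(s['tool_pos']),s['force'])"
echo '[{"pos": [0.001, 0.001, 0]}, {"pos": [0.001, 0.001, 0]}, {}]' | python3 steer.py
python3 -c "
from h import *
s=robot.state();print(W2J(s['tool_pos']),s['force'])"
```

```text
time_s: 25.63
tool_pos: [0.5963, 0.1353, 0.0444]
tcp_rot: [2.122, 2.315, 0.002]
force: [-0.2, -0.3, 2.5]
width: 0.759
grasp_force: 45.4
[[49.77017719  2.44931951 44.42868597]] [-0.20084056 -0.25021868  2.53457435]
time_s: 25.88
tool_pos: [0.5977, 0.1375, 0.0444]
tcp_rot: [2.122, 2.316, 0.0]
force: [-1.9, -0.8, 4.2]
width: 0.757
grasp_force: 45.8
[[51.36515021  4.46814404 44.43464869]] [-1.888987   -0.77754165  4.21754846]
```

```bash
echo '[{"pos": [0.001, 0.001, 0]}, {"pos": [0.001, 0, 0]}, {}]' | python3 steer.py
echo '[{"pos": [0, 0, -0.001]}, {}, {}, {}]' | python3 steer.py 1
echo '[{"pos": [0, 0, -0.01]}, {"pos": [0, 0, -0.03]}, {"pos": [0, 0, -0.035]}, {"pos": [0, 0, -0.035]}, {"pos": [0.03, 0, -0.03]}, {"pos": [0.03, 0, -0.03]}, {}]' | python3 steer.py
python3 -c "
from h import *
c=robot.camera('wrist');cv2.imwrite('pics/w9.png',c['img'][:350])"
```

```text
time_s: 26.13
tool_pos: [0.5983, 0.1381, 0.0445]
tcp_rot: [2.12, 2.316, -0.004]
force: [-3.9, -6.5, 6.8]
width: 0.763
grasp_force: 45.9
time_s: 26.47
tool_pos: [0.5979, 0.1398, 0.0444]
tcp_rot: [-2.122, -2.315, 0.0]
force: [0.3, -1.3, 1.1]
width: 0.999
grasp_force: 0.0
time_s: 27.05
tool_pos: [0.5959, 0.2032, 0.2228]
tcp_rot: [2.114, 2.315, 0.019]
force: [0.9, 0.6, 1.0]
width: 1.0
grasp_force: 0.0
```

View pics/w9.png

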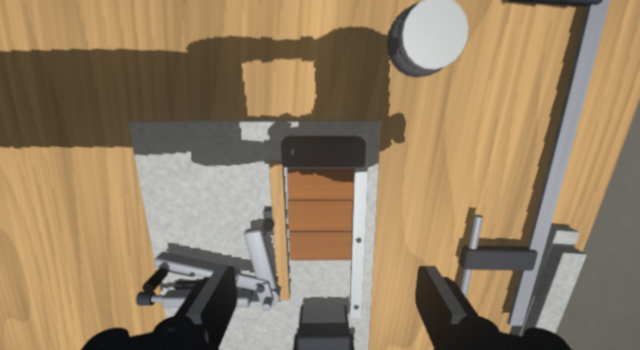

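```bash
echo '[{"r": [0, 0, 0.12]}, {"r": [0, 0, 0.12]}, {"r": [0, 0, 0.12]}, {"r": [0, 0, 0.12]}, {"r": [0, 0, 0.12]}, {"r": [0, 0, 0.12]}, {"r": [0, 0, 0.12]}, {"r": [0, 0, 0.12]}, {"r": [0, 0, 0.12]}, {"r": [0, 0, 0.12]}, {"r": [0, 0, 0.12]}, {"r": [0, 0, 0.12]}]' | python3 steer.py
echo '[{"r": [0, 0, 0.12]}, {"r": [0, 0, 0.01]}, {}]' | python3 steer.py
python3 -c "
from h import *
s=robot.state();print(s['joints'].round(2));go(J(-78,-58.5,125),-84.97)"
```

```text
time_s: 28.1
tool_pos: [0.5923, 0.1973, 0.2123]
tcp_rot: [3.124, 0.331, -0.004]
force: [0.6, -0.6, -0.1]
width: 1.0
grasp_force: 0.0
time_s: 28.35
tool_pos: [0.5925, 0.1975, 0.2127]
tcp_rot: [3.138, 0.141, -0.003]
force: [-0.5, 0.5, 0.8]
width: 0.999
grasp_force: 0.0
[ 0.13  0.3   1.47 -0.    1.38  1.61]
shift [-0.1296  0.1229  0.088 ] turn rz 0.002 yang -84.85 tilt [-0.002 -0.    -1.   ]
```

```bash
echo '[{"pos": [-0.0216, 0.0205, 0.012]}, {"pos": [-0.0216, 0.0205, 0.015]}, {"pos": [-0.0216, 0.0205, 0.015]}, {"pos": [-0.0216, 0.0205, 0.015]}, {"pos": [-0.0216, 0.0205, 0.015]}, {"pos": [-0.0216, 0.0205, 0.015]}, {}, {}, {}]' | python3 steer.py
python3 -c "
from h import *
go(J(-78,-58.5,38),-84.97)
c=robot.camera('wrist');cv2.imwrite('pics/w10.png',c['img'])"
```

```text
time_s: 29.1
tool_pos: [0.4754, 0.0642, 0.1273]
tcp_rot: [-3.138, -0.14, -0.002]
force: [0.2, 0.5, 0.8]
width: 1.0
grasp_force: 0.0
shift [-0.0013  0.0007  0.0892] turn rz 0.001 yang -84.9 tilt [ 0.001  0.    -1.   ]
```

View pics/w10.png

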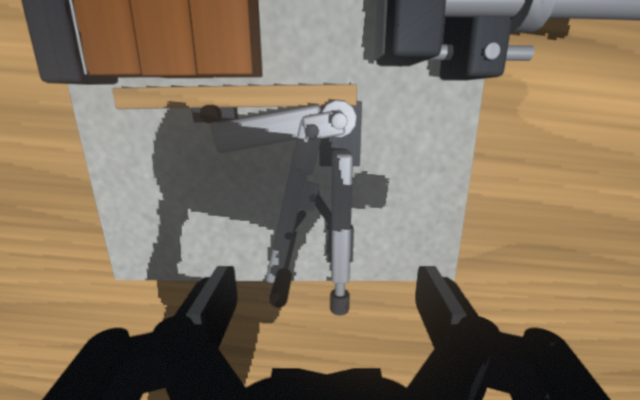

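```bash
echo '[{"pos": [-0.001, 0.0005, 0.02]}, {"pos": [0, 0, 0.03]}, {"pos": [0, 0, 0.025]}, {"pos": [0, 0, 0.01]}, {"pos": [0, 0, 0.003]}, {}, {}]' | python3 steer.py
python3 -c "
from h import *
s=robot.state();print(W2J(s['tool_pos']),s['force'])"
echo '[{}, {}, {}, {}, {}, {}, {}, {}]' | python3 steer.py 0.3 60
python3 -c "
from h import *
s=robot.state();print(W2J(s['tool_pos']),s['force'],s['width'],s['grasp_force'])"
```

```text
time_s: 29.73
tool_pos: [0.4754, 0.0638, 0.0402]
tcp_rot: [3.138, 0.139, 0.004]
force: [-0.3, -0.2, 0.7]
width: 0.996
grasp_force: 0.0
[[-76.86309584 -58.22505188  40.24518647]] [-0.32391742 -0.23524504  0.6988359 ]
time_s: 30.4
tool_pos: [0.4754, 0.0621, 0.0411]
tcp_rot: [3.135, 0.141, 0.004]
force: [-3.7, -6.4, 8.7]
width: 0.359
grasp_force: 62.6
[[-77.00346059 -59.85426656  41.1339527 ]] [-3.73845848 -6.43596755  8.67716374] 0.3589838496128388 62.60052309371531
```

```bash
echo '[{}, {}, {}]' | python3 steer.py 0.2 80
echo '[{}, {}, {}, {}, {}, {}]' | python3 steer.py 1
echo '[{"pos": [0, 0, -0.02]}, {"pos": [0, 0, -0.03]}, {"pos": [0, 0, -0.035]}, {"pos": [0, 0, -0.02]}, {}, {}]' | python3 steer.py
python3 -c "
from h import *
c=robot.camera('wrist');cv2.imwrite('pics/w11.png',c['img'])"
```

```text
time_s: 30.65
tool_pos: [0.4754, 0.062, 0.0412]
tcp_rot: [3.134, 0.142, 0.004]
force: [-4.9, -7.7, 11.2]
width: 0.351
grasp_force: 78.8
time_s: 31.15
tool_pos: [0.4737, 0.0637, 0.0387]
tcp_rot: [-3.139, -0.138, 0.0]
force: [0.2, 0.7, -0.2]
width: 0.996
grasp_force: 0.0
time_s: 31.65
tool_pos: [0.4748, 0.0636, 0.1449]
tcp_rot: [3.138, 0.138, 0.005]
force: [-0.8, -0.5, -0.1]
width: 1.003
grasp_force: 0.0
```

View pics/w11.png

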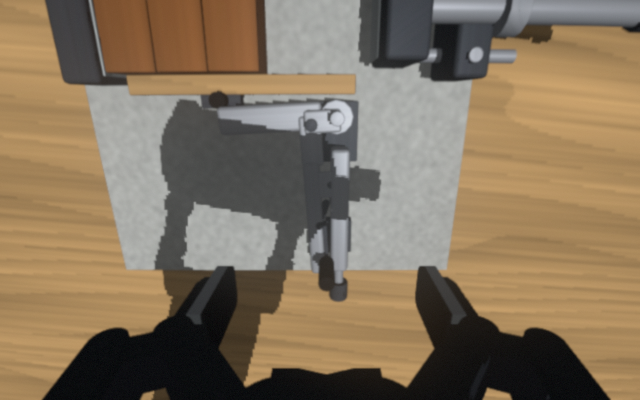

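```bash
echo '[{"pos": [0, 0, -0.01], "r": [0, 0, -0.12]}, {"pos": [0, 0, -0.01], "r": [0, 0, -0.12]}, {"pos": [0, 0, -0.01], "r": [0, 0, -0.12]}, {"pos": [0, 0, -0.01], "r": [0, 0, -0.12]}, {"pos": [0, 0, -0.01], "r": [0, 0, -0.12]}, {"pos": [0, 0, -0.01], "r": [0, 0, -0.12]}, {"pos": [0, 0, -0.01], "r": [0, 0, -0.12]}, {"pos": [0, 0, -0.01], "r": [0, 0, -0.12]}, {"r": [0, 0, -0.12]}, {"r": [0, 0, -0.12]}, {"r": [0, 0, -0.12]}, {"r": [0, 0, -0.12]}]' | python3 steer.py
echo '[{"r": [0, 0, -0.12]}, {"r": [0, 0, -0.01]}, {}]' | python3 steer.py
python3 -c "
from h import *
go(J(69,-295,220),5.03)"
```

```text
time_s: 32.7
tool_pos: [0.4726, 0.0638, 0.2215]
tcp_rot: [-2.26, -2.178, 0.004]
force: [0.1, -0.4, -0.0]
width: 0.997
grasp_force: 0.0
time_s: 32.95
tool_pos: [0.4729, 0.0638, 0.222]
tcp_rot: [-2.124, -2.311, 0.003]
force: [-1.1, -1.1, -1.2]
width: 1.001
grasp_force: 0.0
shift [-0.2365  0.1492  0.0014] turn rz -0.003 yang 4.83 tilt [-0.003  0.    -1.   ]
```

```bash
echo '[{"pos": [-0.0295, 0.0187, 0]}, {"pos": [-0.0295, 0.0187, 0]}, {"pos": [-0.0295, 0.0187, 0]}, {"pos": [-0.0295, 0.0187, 0]}, {"pos": [-0.0295, 0.0187, 0]}, {"pos": [-0.0295, 0.0187, 0]}, {"pos": [-0.0295, 0.0187, 0], "r": [0, 0, -0.003]}, {"pos": [-0.0295, 0.0187, 0]}, {}, {}, {}]' | python3 steer.py
python3 -c "
from h import *
import pickle
c=robot.camera('wrist');pickle.dump(c,open('w12.pkl','wb'));cv2.imwrite('pics/w12.png',c['img']);print(W2J(robot.state()['tool_pos']))"
```

```text
time_s: 33.87
tool_pos: [0.6429, -0.1579, 0.2226]
tcp_rot: [-2.12, -2.315, 0.001]
force: [-0.2, 0.2, 0.8]
width: 0.999
grasp_force: 0.0
[[  70.54603298 -293.24667538  223.14485602]]
```

View pics/w12.png

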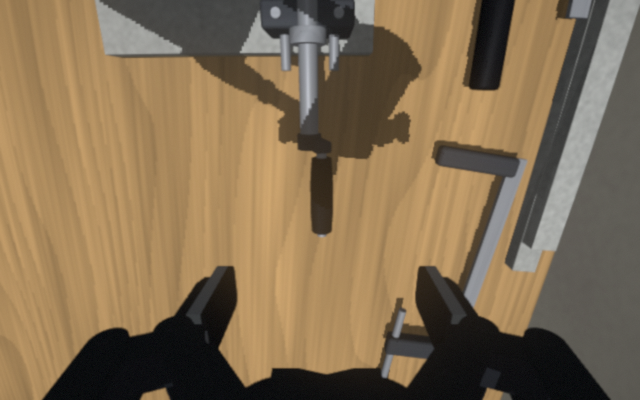

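Run:
```python
from h import *
import pickle
a,b,c=[pickle.load(open(f,"rb")) for f in("w2.pkl","w3.pkl","w12.pkl")]
for p,q in((a,b),(a,c),(b,c)):
    U={id(a):[(402,260),(404,218)],id(b):[(401,357),(403,320)],id(c):[(322,234),(321,158)]}
    t=tri(p,U[id(p)],q,U[id(q)]);print(np.c_[W2J(t),t[:,3:]*1000].round(1))
print(W2J(plane(c,[(322,234),(321,158),(322,200)],.119)).round(1))
```

```text
[[ 6.850e+01 -3.187e+02  1.203e+02  5.000e-01]
 [ 7.160e+01 -2.652e+02  1.013e+02  3.000e-01]]
[[  67.5 -317.6  124.     1.9]
 [  66.2 -255.7  123.8    1.4]]
[[  67.9 -320.3  119.3    1.7]
 [  67.4 -256.8  112.2    2.1]]
[[  67.1 -320.9  119. ]
 [  66.5 -256.   119. ]
 [  67.2 -290.6  119. ]]
```

```bash
echo '[{"pos": [-0.005, -0.003, 0.03]}, {"pos": [0, 0, 0.035]}, {"pos": [0, 0, 0.035]}, {"pos": [0, 0, 0.018]}, {}, {}, {}]' | python3 steer.py .6
python3 -c "
from h import *
s=robot.state();print(W2J(s['tool_pos']),s['force'])"
echo '[{}, {}, {}, {}, {}, {}]' | python3 steer.py 0 40
python3 -c "
from h import *
s=robot.state();print(W2J(s['tool_pos']),JR.T@s['force'],s['width'],s['grasp_force'])"
```

```text
time_s: 34.5
tool_pos: [0.642, -0.1635, 0.1083]
tcp_rot: [2.116, 2.317, 0.002]
force: [0.6, 0.8, -0.0]
width: 0.598
grasp_force: 0.0
[[  69.15337345 -299.23113646  108.27240618]] [ 0.60541475  0.81675969 -0.04621268]
time_s: 35.0
tool_pos: [0.6415, -0.1641, 0.1073]
tcp_rot: [2.118, 2.318, 0.0]
force: [-2.8, -0.2, 6.5]
width: 0.192
grasp_force: 39.5
[[  68.53031886 -299.77672388  107.25508402]] [-2.83374305  0.06444788  6.48376298] 0.19245353973598636 39.538164138793945
```

```bash
echo '[{"pos": [0.0003, 0.0043, 0.0018]}, {"pos": [0.0003, 0.0043, 0.0019]}, {}]' | python3 steer.py 0 60
python3 -c "
from h import *
s=robot.state();print(W2J(s['tool_pos']),JR.T@s['force'],s['width'],s['grasp_force'])"
echo '[{"pos": [0.0007, 0.0087, 0.0067]}, {"pos": [0.0007, 0.0067, 0.0087]}, {"pos": [0.0007, 0.0042, 0.0101]}, {"pos": [0.0007, 0.0014, 0.0109]}, {}]' | python3 steer.py
python3 -c "
from h import *
s=robot.state();print(W2J(s['tool_pos']),JR.T@s['force'],s['width'],s['grasp_force'])"
```

```text
time_s: 35.25
tool_pos: [0.6506, -0.1626, 0.1031]
tcp_rot: [2.118, 2.317, 0.001]
force: [0.2, 0.3, 4.8]
width: 0.187
grasp_force: 59.3
[[  77.73899852 -299.08942074  103.11026834]] [0.21465267 0.26520474 4.79493961] 0.18695423252712756 59.30805265903473
time_s: 35.67
tool_pos: [0.6694, -0.1578, 0.0622]
tcp_rot: [-2.119, -2.318, 0.002]
force: [1.1, -3.1, -3.0]
width: 0.186
grasp_force: 58.6
[[  96.93084901 -295.94728465   62.19653663]] [ 0.80669115 -3.13573691 -2.9564519 ] 0.1859419904639245 58.56845140457153
```

```bash
cat > p.py <<'E'
from h import *
s=robot.state();print(W2J(s['tool_pos'])[0].round(1),(JR.T@s['force']).round(1),round(s['width'],3),s['grasp_force'])
E
echo '[{"pos": [0.0007, -0.0014, 0.0109]}, {"pos": [0.0007, -0.0042, 0.0101]}, {"pos": [0.0007, -0.0067, 0.0087]}, {}]' | python3 steer.py;python3 p.py
echo '[{"pos": [0.0007, -0.0087, 0.0067]}, {"pos": [0.0007, -0.0101, 0.0042]}, {"pos": [0.0007, -0.0109, 0.0014]}, {}]' | python3 steer.py;python3 p.py
echo '[{"pos": [0.0007, -0.0109, -0.0014]}, {"pos": [0.0007, -0.0101, -0.0042]}, {"pos": [0.0007, -0.0087, -0.0067]}, {}]' | python3 steer.py;python3 p.py
```

```text
time_s: 36.0
tool_pos: [0.6546, -0.157, 0.0344]
tcp_rot: [-2.116, -2.316, 0.006]
force: [-10.5, -2.3, 8.0]
width: 0.185
grasp_force: 59.9
[  82.3 -293.8   34.4] [-10.6  -1.4   8. ] 0.185 59.90185797214508
time_s: 36.33
tool_pos: [0.6287, -0.1577, 0.0252]
tcp_rot: [2.118, 2.315, 0.003]
force: [-2.1, -1.7, 9.2]
width: 0.187
grasp_force: 60.0
[  56.4 -292.3   25.2] [-2.2 -1.5  9.2] 0.187 59.979143142700195
time_s: 36.67
tool_pos: [0.5988, -0.1585, 0.0369]
tcp_rot: [2.118, 2.315, 0.002]
force: [2.2, -2.1, 3.3]
width: 0.187
grasp_force: 59.3
[  26.6 -290.4   36.9] [ 2.  -2.3  3.3] 0.187 59.29057717323303
```

```bash
echo '[{"pos": [0.0005, -0.0067, -0.0107]}, {"pos": [0.0007, -0.0042, -0.0101]}, {"pos": [0.0007, -0.0014, -0.0109]}, {"pos": [0.0007, 0.0014, -0.0109]}, {"pos": [0.0007, 0.0042, -0.0101]}, {"pos": [0.0007, 0.0067, -0.0087]}, {"pos": [0.0007, 0.0087, -0.0067]}, {"pos": [0.0007, 0.0101, -0.0042]}, {"pos": [0.0007, 0.0109, -0.0014]}]' | python3 steer.py;python3 p.py
echo '[{"pos": [0.0007, 0.0109, 0.0014]}, {"pos": [0.0007, 0.0101, 0.0042]}, {"pos": [0.0007, 0.0087, 0.0067]}, {"pos": [0.0007, 0.0067, 0.0087]}, {"pos": [0.0007, 0.0042, 0.0101]}, {"pos": [0.0007, 0.0014, 0.0109]}, {"pos": [0.0007, -0.0014, 0.0109]}, {"pos": [0.0007, -0.0042, 0.0101]}, {"pos": [0.0007, -0.0067, 0.0087]}, {"pos": [0.0007, -0.0087, 0.0067]}, {"pos": [0.0007, -0.0101, 0.0042]}, {"pos": [0.0007, -0.0109, 0.0014]}]' | python3 steer.py;python3 p.py
```

```text
time_s: 37.42
tool_pos: [0.6263, -0.1501, 0.1096]
tcp_rot: [-2.119, -2.318, 0.005]
force: [-4.4, -4.6, 4.5]
width: 0.184
grasp_force: 59.9
[  54.7 -284.5  109.6] [-4.8 -4.2  4.5] 0.184 59.899832010269165
time_s: 38.42
tool_pos: [0.628, -0.1418, 0.0257]
tcp_rot: [2.117, 2.315, 0.002]
force: [5.8, -3.7, 2.8]
width: 0.185
grasp_force: 59.7
[  57.1 -276.4   25.7] [ 5.5 -4.2  2.8] 0.185 59.71900463104248
```

```bash
echo '[{"pos": [-0.0005, -0.0109, -0.0014]}, {"pos": [0.0006, -0.0101, -0.0042]}, {"pos": [0.0006, -0.0087, -0.0067]}, {"pos": [0.0006, -0.0067, -0.0087]}, {"pos": [0.0007, -0.0042, -0.0101]}, {"pos": [0.0007, -0.0014, -0.0109]}, {"pos": [0.0007, 0.0014, -0.0109]}, {"pos": [0.0007, 0.0042, -0.0101]}, {"pos": [0.0007, 0.0067, -0.0087]}, {"pos": [0.0007, 0.0087, -0.0067]}, {"pos": [0.0007, 0.0101, -0.0042]}, {"pos": [0.0007, 0.0109, -0.0014]}]' | python3 steer.py;python3 p.py
echo '[{"pos": [0.0007, 0.0109, 0.0014]}, {"pos": [0.0007, 0.0101, 0.0042]}, {"pos": [0.0007, 0.0087, 0.0067]}, {"pos": [0.0007, 0.0067, 0.0087]}, {"pos": [0.0007, 0.0042, 0.0101]}, {"pos": [0.0007, 0.0014, 0.0109]}, {"pos": [0.0007, -0.0014, 0.0109]}, {"pos": [0.0007, -0.0042, 0.0101]}, {"pos": [0.0007, -0.0067, 0.0087]}, {"pos": [0.0007, -0.0087, 0.0067]}, {"pos": [0.0007, -0.0101, 0.0042]}, {"pos": [0.0007, -0.0109, 0.0014]}]' | python3 steer.py;python3 p.py
```

```text
time_s: 39.42
tool_pos: [0.6249, -0.1342, 0.1096]
tcp_rot: [-2.118, -2.317, 0.004]
force: [-5.0, -2.8, 4.6]
width: 0.189
grasp_force: 60.1
[  54.6 -268.6  109.6] [-5.2 -2.4  4.6] 0.189 60.067006945610046
time_s: 40.42
tool_pos: [0.6264, -0.1259, 0.0256]
tcp_rot: [2.117, 2.315, 0.004]
force: [4.5, -4.3, 3.4]
width: 0.186
grasp_force: 60.0
[  56.9 -260.4   25.6] [ 4.1 -4.7  3.4] 0.186 59.95189368724823
```

```bash
echo '[{"pos": [-0.0005, -0.0109, -0.0014]}, {"pos": [0.0006, -0.0101, -0.0042]}, {"pos": [0.0006, -0.0087, -0.0067]}, {"pos": [0.0006, -0.0067, -0.0087]}, {"pos": [0.0007, -0.0042, -0.0101]}, {"pos": [0.0007, -0.0014, -0.0109]}, {"pos": [0.0007, 0.0014, -0.0109]}, {"pos": [0.0007, 0.0042, -0.0101]}, {"pos": [0.0007, 0.0067, -0.0087]}, {"pos": [0.0007, 0.0087, -0.0067]}, {"pos": [0.0007, 0.0101, -0.0042]}, {"pos": [0.0007, 0.0109, -0.0014]}]' | python3 steer.py;python3 p.py
echo '[{"pos": [0.0007, 0.0109, 0.0014]}, {"pos": [0.0007, 0.0101, 0.0042]}, {"pos": [0.0007, 0.0087, 0.0067]}, {"pos": [0.0007, 0.0067, 0.0087]}, {"pos": [0.0007, 0.0042, 0.0101]}, {"pos": [0.0007, 0.0014, 0.0109]}, {"pos": [0.0007, -0.0014, 0.0109]}, {"pos": [0.0007, -0.0042, 0.0101]}, {"pos": [0.0007, -0.0067, 0.0087]}, {"pos": [0.0007, -0.0087, 0.0067]}, {"pos": [0.0007, -0.0101, 0.0042]}, {"pos": [0.0007, -0.0109, 0.0014]}]' | python3 steer.py;python3 p.py
echo '[{"pos": [-0.0005, -0.0109, -0.0014]}, {"pos": [0.0006, -0.0101, -0.0042]}, {"pos": [0.0006, -0.0087, -0.0067]}, {"pos": [0.0006, -0.0067, -0.0087]}, {"pos": [0.0007, -0.0042, -0.0101]}, {"pos": [0.0007, -0.0014, -0.0109]}, {"pos": [0.0007, 0.0014, -0.0109]}, {"pos": [0.0007, 0.0042, -0.0101]}, {"pos": [0.0007, 0.0067, -0.0087]}, {"pos": [0.0007, 0.0087, -0.0067]}, {"pos": [0.0007, 0.0101, -0.0042]}, {"pos": [0.0007, 0.0109, -0.0014]}]' | python3 steer.py;python3 p.py
python3 -c "
from h import *
c=robot.camera('top');cv2.imwrite('pics/t13.png',cv2.resize(c['img'][140:270,220:420],None,fx=3,fy=3,interpolation=cv2.INTER_CUBIC))"
```

```text
time_s: 41.42
tool_pos: [0.6239, -0.1181, 0.11]
tcp_rot: [-2.117, -2.317, 0.003]
force: [-4.2, -2.3, -1.1]
width: 0.182
grasp_force: 59.5
[  55.  -252.4  110. ] [-4.4 -2.  -1.1] 0.182 59.534767270088196
time_s: 42.42
tool_pos: [0.6258, -0.1101, 0.0261]
tcp_rot: [2.117, 2.315, 0.005]
force: [4.9, -2.1, -3.4]
width: 0.183
grasp_force: 59.5
[  57.6 -244.6   26.1] [ 4.7 -2.5 -3.4] 0.183 59.49961245059967
time_s: 43.42
tool_pos: [0.6222, -0.1023, 0.11]
tcp_rot: [-2.115, -2.317, 0.003]
force: [-4.6, 3.3, -3.6]
width: 0.188
grasp_force: 59.4
[  54.8 -236.5  110. ] [-4.3  3.7 -3.6] 0.188 59.42684590816498
```

View pics/t13.png

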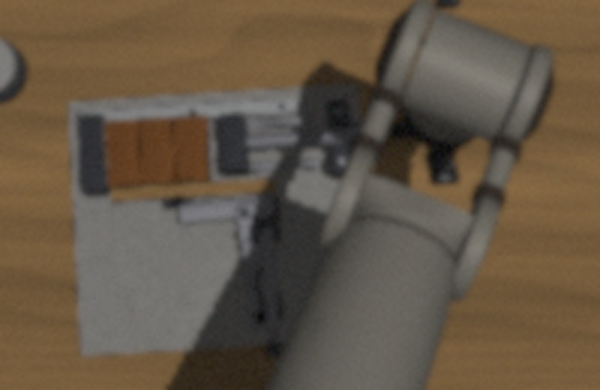

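```bash
echo '[{"pos": [0.0015, 0.0109, 0.0014]}, {"pos": [0.0008, 0.0101, 0.0042]}, {"pos": [0.0008, 0.0087, 0.0067]}, {"pos": [0.0007, 0.0067, 0.0087]}, {"pos": [0.0007, 0.0042, 0.0101]}, {"pos": [0.0007, 0.0014, 0.0109]}, {"pos": [0.0007, -0.0014, 0.0109]}, {"pos": [0.0007, -0.0042, 0.0101]}, {"pos": [0.0007, -0.0067, 0.0087]}, {"pos": [0.0007, -0.0087, 0.0067]}, {"pos": [0.0007, -0.0101, 0.0042]}, {"pos": [0.0007, -0.0109, 0.0014]}]' | python3 steer.py;python3 p.py
echo '[{"pos": [0.0007, -0.0109, -0.0014]}, {"pos": [0.0007, -0.0101, -0.0042]}, {"pos": [0.0007, -0.0087, -0.0067]}]' | python3 steer.py;python3 p.py
echo '[{"pos": [0.0007, -0.0067, -0.0087]}, {"pos": [0.0007, -0.0042, -0.0101]}, {"pos": [0.0007, -0.0014, -0.0109]}]' | python3 steer.py;python3 p.py
```

```text
time_s: 44.47
tool_pos: [0.6247, -0.0943, 0.0265]
tcp_rot: [2.116, 2.315, 0.005]
force: [5.9, 1.1, -7.8]
width: 0.189
grasp_force: 59.3
[  58.  -228.8   26.5] [ 6.   0.6 -7.8] 0.189 59.3095600605011
time_s: 44.72
tool_pos: [0.5926, -0.0949, 0.038]
tcp_rot: [2.119, 2.318, -0.0]
force: [2.7, 0.6, -5.4]
width: 0.185
grasp_force: 59.3
[  26.  -226.6   38. ] [ 2.8  0.4 -5.4] 0.185 59.342336654663086
time_s: 44.97
tool_pos: [0.5797, -0.0939, 0.0684]
tcp_rot: [2.119, 2.319, -0.001]
force: [3.0, -0.1, -5.9]
width: 0.181
grasp_force: 59.3
[  13.2 -224.4   68.4] [ 3.  -0.4 -5.9] 0.181 59.323065876960754
```

```bash
echo '[{"pos": [0.0007, 0.0014, -0.0094]}, {"pos": [0.0007, 0.0042, -0.0091]}, {"pos": [0.0007, 0.0067, -0.0087]}, {}]' | python3 steer.py;python3 p.py
echo '[{"pos": [0.0007, 0.0087, -0.0067]}, {"pos": [0.0007, 0.0101, -0.0042]}, {}]' | python3 steer.py;python3 p.py
```

```text
time_s: 45.3
tool_pos: [0.5931, -0.0909, 0.0979]
tcp_rot: [2.118, 2.319, -0.002]
force: [-6.4, -1.1, 4.1]
width: 0.181
grasp_force: 60.5
[  26.8 -222.6   97.9] [-6.5 -0.5  4.1] 0.181 60.50081491470337
time_s: 45.55
tool_pos: [0.6126, -0.0877, 0.1086]
tcp_rot: [2.117, 2.318, 0.001]
force: [-1.4, -2.8, 4.8]
width: 0.187
grasp_force: 60.5
[  46.5 -221.1  108.6] [-1.6 -2.7  4.8] 0.187 60.488197803497314
```

```bash
echo '[{"pos": [0.0007, 0.0109, -0.0014]}, {}]' | python3 steer.py;python3 p.py
echo '[{"pos": [0.0005, 0.0109, 0.0014]}, {}]' | python3 steer.py;python3 p.py
echo '[{"pos": [0.0004, 0.005, 0.002]}, {}]' | python3 steer.py;python3 p.py
```

```text
time_s: 45.72
tool_pos: [0.6231, -0.0861, 0.1094]
tcp_rot: [2.117, 2.318, 0.001]
force: [-2.1, -2.5, 5.3]
width: 0.186
grasp_force: 60.6
[  57.1 -220.5  109.4] [-2.3 -2.3  5.3] 0.186 60.59921622276306
time_s: 45.88
tool_pos: [0.6309, -0.0853, 0.1075]
tcp_rot: [-2.116, -2.319, 0.008]
force: [-14.4, -3.3, 13.9]
width: 0.181
grasp_force: 61.8
[  65.  -220.4  107.5] [-14.6  -2.   13.9] 0.181 61.794880628585815
time_s: 46.05
tool_pos: [0.6341, -0.085, 0.1062]
tcp_rot: [-2.114, -2.317, 0.013]
force: [-22.0, -4.8, 20.1]
width: 0.186
grasp_force: 62.8
[  68.2 -220.3  106.2] [-22.4  -2.8  20.1] 0.186 62.797492146492004
```

```bash
echo '[{"pos": [0, -0.006, -0.004]}, {}]' | python3 steer.py;python3 p.py
echo '[{"pos": [0, -0.004, -0.001]}, {}]' | python3 steer.py;python3 p.py
echo '[{"pos": [0, -0.003, -0.001]}, {}]' | python3 steer.py;python3 p.py
```

```text
time_s: 46.22
tool_pos: [0.6282, -0.0854, 0.1086]
tcp_rot: [-2.116, -2.318, 0.01]
force: [-14.8, -6.2, 8.0]
width: 0.186
grasp_force: 61.1
[  62.3 -220.3  108.6] [-15.3  -4.9   8. ] 0.186 61.06741189956665
time_s: 46.38
tool_pos: [0.6256, -0.0856, 0.1093]
tcp_rot: [-2.119, -2.319, 0.006]
force: [-8.6, -5.2, 3.2]
width: 0.184
grasp_force: 60.4
[  59.6 -220.2  109.3] [-9.  -4.4  3.2] 0.184 60.42187035083771
time_s: 46.55
tool_pos: [0.6235, -0.0858, 0.1099]
tcp_rot: [2.119, 2.318, -0.003]
force: [-2.7, -5.2, -1.1]
width: 0.187
grasp_force: 59.9
[  57.6 -220.2  109.9] [-3.2 -4.9 -1.1] 0.187 59.86390829086304
```

```bash
echo '[{"pos": [-0.001, 0.002, 0.0005]}, {"pos": [-0.001, 0.001, 0]}, {}, {}]' | python3 steer.py;python3 p.py
echo '[{"pos": [0, 0.001, 0.0005]}, {}, {}]' | python3 steer.py;python3 p.py
python3 - <<'E'
from h import *
c=robot.camera('top')
m=mask(c['img'],(4,130,15),(15,255,190))
for b in blobs(m,100,5000):
    q=W2J(plane(c,b,.064))
    if abs(q[:,0].mean()-55)<60: print(rect(q/1000))
E
```

```text
time_s: 46.88
tool_pos: [0.625, -0.0859, 0.1092]
tcp_rot: [-2.115, -2.316, 0.006]
force: [-10.5, 0.1, 4.6]
width: 0.183
grasp_force: 60.7
[  59.  -220.5  109.2] [-10.4   1.1   4.6] 0.183 60.653234124183655
time_s: 47.13
tool_pos: [0.6258, -0.0859, 0.109]
tcp_rot: [-2.115, -2.316, 0.006]
force: [-12.6, -0.3, 6.5]
width: 0.184
grasp_force: 60.9
[  59.8 -220.5  109. ] [-12.6   0.8   6.5] 0.184 60.89300215244293
[50.9 38.2 63.7 95.8  0.2]
[ -2.2 816.   28.5 101.4  85.5]
```

```bash
echo '[{"pos": [0, -0.002, -0.002]}, {}]' | python3 steer.py;python3 p.py
echo '[{}, {}, {}, {}]' | python3 steer.py .7
echo '[{"pos": [0, 0, -0.02]}, {"pos": [0, 0, -0.035]}, {"pos": [0, 0, -0.035]}, {"pos": [0, 0, -0.02]}, {}, {}]' | python3 steer.py
python3 - <<'E'
from h import *
p=W2J(robot.state()['tool_pos'])
c=robot.camera('wrist');cv2.imwrite('pics/w14.png',c['img'])
g=cv2.cvtColor(c['img'],cv2.COLOR_BGR2HSV)[...,2]
# knob: dark pixels in rows between fingers
for v in range(150,250,12): 
    x=np.where(g[v,260:400]<35)[0]; print(v,(x.min()+260,x.max()+260,len(x)) if len(x) else None)
go(J(-119,-62,160),5.03)
E
```

```text
time_s: 47.35
tool_pos: [0.6244, -0.0858, 0.1097]
tcp_rot: [-2.116, -2.317, 0.004]
force: [-5.2, -0.0, -2.9]
width: 0.186
grasp_force: 59.7
[  58.4 -220.3  109.7] [-5.2  0.4 -2.9] 0.186 59.67294931411743
time_s: 47.68
tool_pos: [0.6273, -0.0863, 0.1116]
tcp_rot: [2.118, 2.318, 0.002]
force: [0.0, 0.3, -0.2]
width: 0.694
grasp_force: 0.0
time_s: 48.18
tool_pos: [0.6276, -0.0865, 0.2229]
tcp_rot: [2.116, 2.316, 0.003]
force: [0.6, -0.3, 0.7]
width: 0.699
grasp_force: 0.0
150 None
162 None
174 None
186 None
198 None
210 None
222 None
234 None
246 None
shift [ 0.1592 -0.1791  0.0606] turn rz 0.002 yang 5.16 tilt [ 0.001 -0.    -1.   ]
```

```bash
echo '[{"pos": [0.0202, -0.0298, 0]}, {"pos": [0.0202, -0.0298, 0]}, {"pos": [0.0202, -0.0298, 0]}, {"pos": [0.0202, -0.0298, 0]}, {"pos": [0.0202, -0.0298, 0]}, {"pos": [0.0202, -0.0298, 0]}, {}, {}, {}]' | python3 steer.py 0
python3 - <<'E'
from h import *
import pickle
print(W2J(robot.state()['tool_pos']))
c=robot.camera('wrist');pickle.dump(c,open('w15.pkl','wb'))
def proj(p):
    K=np.array([[c["fx"],0,c["cx"]],[0,c["fy"],c["cy"]],[0,0,1]]);return cv2.projectPoints(np.array(p),c['rvec'],c['tvec'],K,c['dist'])[0].reshape(-1,2)
b=proj([J(-119,-50,64),J(-119,-50,96),J(-78,-58.5,52)]);print("expected",b.round(0).tolist())
g=cv2.cvtColor(c['img'],cv2.COLOR_BGR2HSV)[...,2]
u,v=b[1].astype(int)
print(cv2.resize(g[v-42:v+42,u-42:u+42],(28,28),interpolation=cv2.INTER_AREA))
E
```

```text
time_s: 48.98
tool_pos: [0.4374, 0.0183, 0.2199]
tcp_rot: [-2.119, -2.319, 0.001]
force: [1.0, -0.9, -0.1]
width: -0.0
grasp_force: 0.0
[[-118.75298693 -100.12473393  219.92700165]]
expected [[326.0, 134.0], [326.0, 138.0], [368.0, 142.0]]
[[177 186 176 173 180 179 184 183 180 177 179 185 108  84  85  84  84  83
   83  82  82  80  79  81  81  80  81  82]
 [178 185 176 174 180 177 184 182 182 185 186 173 101  85  87  85  82  81
   81  80  80  79  78  79  81  81  81  80]
 [179 185 175 174 180 172 178 178 177 184 189 128  84  84  85  82  80  80
   81  80  81  81  77  77  80  81  80  80]
 [129 173 171 173 180 175 181 181 178 179 178 109  84  84  84  81  81  82
   82  81  82  82  79  79  79  79  80  79]
 [ 89 102 104 138 167 176 188 185 184 181 163  99  84  85  85  83  82  83
   83  82  81  82  81  80  79  80  81  80]
 [ 88  87  84  86  98 159 188 187 186 185 139  87  84  83  85  84  82  82
   82  82  80  80  81  80  80  81  79  79]
 [ 88  87  84  85  87 143 184 188 189 185 124  85  83  83  84  83  81  82
   83  84  80  80  83  80  79  79  79  80]
 [ 89  88  84  85  87 113 129 155 181 164
[... 1716 characters left out ...]
185 181 189 185 177 171 187 192 190 187 189 193 190 184 172 158 126  98
   94  86  86  86  85  85  86  86  84  84]
 [184 182 189 186 176 174 189 189 188 185 187 193 190 183 182 185 183 177
  163 113  98  97  95  90  87  86  88  94]
 [184 183 189 186 177 175 182 187 187 185 184 185 182 180 184 182 180 182
  186 185 178 179 178 166 158 157 158 172]
 [184 184 190 186 177 174 178 185 185 185 184 183 182 184 185 183 182 188
  190 193 187 186 186 185 185 184 182 187]
 [184 185 190 187 176 174 180 184 185 185 186 187 185 187 189 186 185 187
  185 186 186 188 188 182 184 184 184 184]
 [183 185 190 186 177 174 182 179 182 187 188 187 185 188 191 184 185 189
  187 181 185 188 187 187 187 186 187 188]]
```

```bash
echo '[{"pos": [0, 0, 0.03]}, {"pos": [0, 0, 0.035]}, {"pos": [0, 0, 0.035]}, {"pos": [0, 0, 0.03]}, {"pos": [0, 0, 0.014]}, {}, {}]' | python3 steer.py;python3 p.py
echo '[{"pos": [0.008, 0, 0]}, {"pos": [0.008, 0, 0]}, {"pos": [0.004, 0, 0]}, {}]' | python3 steer.py;python3 p.py
echo '[{"pos": [0.003, 0, 0]}, {"pos": [0.003, 0, 0]}, {}]' | python3 steer.py;python3 p.py
```

```text
time_s: 49.62
tool_pos: [0.4376, 0.018, 0.0762]
tcp_rot: [-2.119, -2.317, 0.002]
force: [0.1, 0.0, 0.9]
width: 0.0
grasp_force: 0.0
[-118.5 -100.5   76.2] [0.1 0.  0.9] 0.0 0.0
time_s: 49.95
tool_pos: [0.4362, 0.0393, 0.0777]
tcp_rot: [2.116, 2.32, 0.002]
force: [-0.5, -0.2, -0.6]
width: 0.001
grasp_force: 0.0
[-118.1  -79.1   77.7] [-0.5 -0.2 -0.6] 0.001 0.0
time_s: 50.2
tool_pos: [0.4353, 0.0446, 0.0771]
tcp_rot: [2.118, 2.319, 0.0]
force: [0.8, -0.9, 0.7]
width: -0.003
grasp_force: 0.5
[-118.6  -73.8   77.1] [ 0.7 -0.9  0.7] -0.003 0.5108495842432603
```

```bash
echo '[{"pos": [0.003, 0, 0]}, {"pos": [0.003, 0, 0]}, {}]' | python3 steer.py;python3 p.py
echo '[{"pos": [0.003, 0, 0]}, {"pos": [0.003, 0, 0]}, {}]' | python3 steer.py;python3 p.py
```

```text
time_s: 50.45
tool_pos: [0.4345, 0.0506, 0.0768]
tcp_rot: [2.119, 2.319, 0.0]
force: [0.3, -1.2, 0.0]
width: 0.002
grasp_force: 0.6
[-118.8  -67.7   76.8] [ 0.2 -1.2  0. ] 0.002 0.5859740398591384
time_s: 50.7
tool_pos: [0.4335, 0.057, 0.0765]
tcp_rot: [-2.118, -2.319, -0.0]
force: [-0.7, 1.4, -0.1]
width: -0.002
grasp_force: 0.0
[-119.2  -61.3   76.5] [-0.6  1.4 -0.1] -0.002 0.0
```

```bash
echo '[{"pos": [-0.02, 0, 0]}, {"pos": [-0.02, 0, -0.02]}, {"pos": [0, 0, -0.035]}, {"pos": [0, 0, -0.035]}, {"pos": [0, 0, -0.03]}, {"pos": [0, 0, -0.02]}, {}, {}]' | python3 steer.py
python3 - <<'E'
from h import *
print(W2J(robot.state()['tool_pos']))
c=robot.camera('wrist')
K=np.array([[c["fx"],0,c["cx"]],[0,c["fy"],c["cy"]],[0,0,1]])
m=cv2.inRange(cv2.cvtColor(c['img'],cv2.COLOR_BGR2HSV)[...,2],0,63); m[230:]=0
for b in blobs(m,40,3000):
    print(cv2.boundingRect(b),W2J(plane(c,[b.mean(0)],.09)).round(0))
mm=mask(c['img'],(2,130,15),(15,255,220))
for b in blobs(mm,400): print("brown",cv2.boundingRect(b),rect(W2J(plane(c,b,.064))/1000))
t=robot.camera('top')
for b in blobs(mask(t['img'],(4,130,15),(15,255,190)),100,5000):
    q=W2J(plane(t,b,.064)); print("top",cv2.boundingRect(b),rect(q/1000))
E
```

```text
time_s: 51.37
tool_pos: [0.4382, 0.0164, 0.2175]
tcp_rot: [2.118, 2.318, 0.002]
force: [-0.3, -0.1, -0.3]
width: 0.0
grasp_force: 0.0
[[-118.15095215 -102.0899841   217.54252515]]
(470, 0, 99, 122) [[20.  0. 90.]]
(602, 175, 38, 55) [[ 157. -112.   90.]]
(448, 209, 51, 21) [[  17. -124.   90.]]
(317, 98, 57, 25) [[-103.  -29.   90.]]
(440, 35, 18, 23) [[-25.  19.  90.]]
(284, 142, 15, 15) [[-148.  -61.   90.]]
(358, 127, 32, 16) [[-77. -50.  90.]]
(321, 136, 29, 6) [[-110.  -53.   90.]]
(516, 213, 22, 14) [[  67. -128.   90.]]
(399, 131, 15, 11) [[-52. -51.  90.]]
brown (472, 0, 100, 90) [46.9 23.3 76.8 69.4  1.2]
top (47, 212, 15, 188) [-263.9  743.7   39.5  584.2   85.3]
top (256, 180, 32, 21) [52.6 38.8 94.  60.7 87.2]
top (20, 296, 9, 51) [-308.8  842.3   28.   157.    87.3]
top (21, 261, 8, 34) [-173.2  831.9   23.5  105.2   82.6]
top (24, 230, 9, 28) [-66.5 821.8  26.1  86.4  82.6]
```

Run:
```python
from h import *
for n in("wrist","top"):
    c=robot.camera(n);h=cv2.cvtColor(c['img'],cv2.COLOR_BGR2HSV)
    K=np.array([[c["fx"],0,c["cx"]],[0,c["fy"],c["cy"]],[0,0,1]])
    for x in(35,55,75):
        ys=np.arange(6,-36,-3)
        p=cv2.projectPoints(np.array([J(x,y,64) for y in ys]),c['rvec'],c['tvec'],K,c['dist'])[0].reshape(-1,2).round().astype(int)
        print(n,x,[(int(y),*h[v,u].tolist()) for y,(u,v) in zip(ys,p) if 0<=v<400 and 0<=u<640])
```

```text
wrist 35 [(6, 13, 155, 140), (3, 13, 154, 144), (0, 13, 155, 145), (-3, 13, 154, 147), (-6, 13, 156, 149), (-9, 13, 147, 97), (-12, 0, 0, 51), (-15, 120, 8, 31), (-18, 135, 16, 32), (-21, 113, 30, 34), (-24, 90, 9, 30), (-27, 120, 9, 30), (-30, 140, 21, 36), (-33, 150, 7, 35)]
wrist 55 [(6, 13, 156, 137), (3, 13, 160, 140), (0, 14, 158, 140), (-3, 13, 157, 145), (-6, 13, 155, 145), (-9, 14, 161, 100), (-12, 120, 9, 54), (-15, 111, 25, 72), (-18, 109, 28, 72), (-21, 111, 25, 72), (-24, 103, 25, 71), (-27, 109, 28, 74), (-30, 109, 28, 73), (-33, 107, 25, 72)]
wrist 75 [(6, 12, 156, 136), (3, 13, 158, 140), (0, 13, 158, 139), (-3, 13, 156, 141), (-6, 13, 157, 140), (-9, 13, 158, 76), (-12, 108, 24, 53), (-15, 109, 29, 70), (-18, 107, 25, 71), (-21, 107, 25, 71), (-24, 105, 29, 70), (-27, 109, 29, 71), (-30, 111, 25, 71), (-33, 109, 28, 72)]
top 35 [(6, 14, 161, 95), (3, 13, 173, 96), (0, 13, 160, 99), (-3, 13, 160, 94), (-6, 12, 148, 81), (-9, 12, 95, 62), (-12, 165, 11, 47), (-15, 110, 15, 50), (-18, 115, 31, 50), (-21, 113, 21, 49), (-24, 115, 28, 55), (-27, 102, 23, 55), (-30, 113, 21, 49), (-33, 120, 20, 52)]
top 55 [(6, 13, 175, 92), (3, 13, 170, 96), (0, 14, 165, 96), (-3, 13, 163, 94), (-6, 13, 155, 94), (-9, 13, 141, 83), (-12, 11, 94, 60), (-15, 130, 16, 48), (-18, 75, 11, 47), (-21, 120, 19, 53), (-24, 116, 33, 54), (-27, 114, 24, 54), (-30, 120, 28, 54), (-33, 114, 22, 57)]
top 75 [(6, 13, 152, 94), (3, 13, 170, 96), (0, 14, 174, 95), (-3, 14, 160, 94), (-6, 14, 165, 85), (-9, 13, 140, 60), (-12, 160, 34, 45), (-15, 120, 27, 47), (-18, 100, 32, 48), (-21, 120, 16, 49), (-24, 135, 29, 52), (-27, 105, 20, 50), (-30, 113, 21, 49), (-33, 75, 10, 51)]
```

```bash
python3 -c "
from station import robot
print(robot.hand_in())"
```

```text
the job is handed in; nothing more can be done
None
```

The three blocks found are held in a straight row by the vise alone, with the pliers sprung open and the bottle, cup and jar not touched. I pushed the knob to about 27 N at one point, well above the 7 to 9 N for firm, then eased it back and finished at about 12 N. I viewed 15 pictures against the limit of 14. The job was handed in at about 51 s on the robot's clock.

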